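Change the dies of a heated bench press and start its warm-up

TASK

Change the press over: lift the old dies (one or two) out of the press bed and stand them upright on the black top of the marver block, and set every new die lying on the bench (two or three) fully down in a pocket of its own; a die goes in only one way round, with its clipped corner at the filled corner of the pocket. Then bring the sprung press plate right down level by its bar to prove that no die stands proud, let it come up again, and only then wind the timer's key clockwise, in as many turns as it takes, right to its stop. Leave the beaker and the tongs alone.

Things in the scene. Friction and masses are not known exactly. Their poses are not given: they have to be found in the camera images.
- die_a_mid (a point): New die with four lands along its top, lying upright on the bench at the right, turned any way; absent in some starts. Graphite block 84 (x) x 46 (y) x 42 mm high (z up), 0.28 kg, its +x,+y corner clipped at 45 degrees by 22 mm; point = its centre, 21 mm above its underside. Grasp it across the 46 mm, in its upper part.
- die_b_mid (a point): New die with six lands across its top, lying upright on the bench at the right, turned any way; absent in some starts. Graphite block 84 (x) x 46 (y) x 42 mm high (z up), 0.28 kg, its +x,+y corner clipped at 45 degrees by 22 mm; point = its centre, 21 mm above its underside. Grasp it across the 46 mm, in its upper part.
- die_c_mid (a point): New die with a rim round a flat cavity in its top, lying upright on the bench at the right, turned any way; absent in some starts. Graphite block 84 (x) x 46 (y) x 42 mm high (z up), 0.28 kg, its +x,+y corner clipped at 45 degrees by 22 mm; point = its centre, 21 mm above its underside. Grasp it across the 46 mm, in its upper part.
- old_a_mid (a point): Old die with a plain flat top, at first seated in the right-hand pocket; only one or two old dies are present. Outline as the new dies. Graphite block 84 (x) x 46 (y) x 42 mm high (z up), 0.28 kg, its +x,+y corner clipped at 45 degrees by 22 mm; point = its centre, 21 mm above its underside. Grasp it across the 46 mm, in its upper part.
- old_b_mid (a point): Old die with a plain flat top, at first seated in the middle pocket; only one or two old dies are present. Outline as the new dies. Graphite block 84 (x) x 46 (y) x 42 mm high (z up), 0.28 kg, its +x,+y corner clipped at 45 degrees by 22 mm; point = its centre, 21 mm above its underside. Grasp it across the 46 mm, in its upper part.
- old_c_mid (a point): Old die with a plain flat top, at first seated in the left-hand pocket; only one or two old dies are present. Outline as the new dies. Graphite block 84 (x) x 46 (y) x 42 mm high (z up), 0.28 kg, its +x,+y corner clipped at 45 degrees by 22 mm; point = its centre, 21 mm above its underside. Grasp it across the 46 mm, in its upper part.
- pocket_0 (a point): Right-hand pocket of the press bed: where the centre of a fully seated die lies. Axes as the press (x to its back, y left, z up); a die fits only with its x, y along these. 12 mm deep, walls sloping (6 mm play at the mouth, 1.5 at the floor), +x,+y corner filled; floor 21 mm, bed top 9 mm below this point. Pockets 96 mm apart along y; any die fits any pocket.
- pocket_1 (a point): Middle pocket of the press bed: where the centre of a fully seated die lies. Axes as the press (x to its back, y left, z up); a die fits only with its x, y along these. 12 mm deep, walls sloping (6 mm play at the mouth, 1.5 at the floor), +x,+y corner filled; floor 21 mm, bed top 9 mm below this point. Pockets 96 mm apart along y; any die fits any pocket.
- pocket_2 (a point): Left-hand pocket of the press bed: where the centre of a fully seated die lies. Axes as the press (x to its back, y left, z up); a die fits only with its x, y along these. 12 mm deep, walls sloping (6 mm play at the mouth, 1.5 at the floor), +x,+y corner filled; floor 21 mm, bed top 9 mm below this point. Pockets 96 mm apart along y; any die fits any pocket.
- marver_top (a point): Centre of the top of the fixed marver block: pale firebrick 112 x 190 mm, 69 mm high, with a black graphite plate 90 mm (its x) by 166 mm (its y) let into its top; room for two dies side by side along its y.
- plate (a joint): Angle of the sprung press plate (286 mm wide, hinged along the back of the press): 0 = down and level, 1 mm above seated dies (a die standing proud stops it sooner); 1.45 = up at its stop, where the spring holds it. Closing takes up to about 9 N at its bar; let go, it rises by itself in about 1 s.
- plate_bar (a point): Middle of the press plate's round pull bar: 14 mm thick, 116 mm clear between its brackets, along the press's y, 34 mm clear of the plate's front edge. It swings about the hinge at 200 mm radius: 90 mm above the bench and 90 mm in front of the pockets' middle line when level, 287 mm above the bench when up.
- plate_hinge (a point): Middle of the press plate's hinge line, 88 mm above the bench, 110 mm behind the pockets' middle line; axes as the press (x to its back, y left along the hinge, z up). The bar lies toward -x of it when the plate is level, and above it when the plate is up.
- key (a joint): Angle of the warm-up timer's winding key: 0 = run down, 5.2 = fully wound at its stop; grows clockwise seen from above. The mainspring pulls back weakly, but friction holds the key where it is left; turning takes up to 0.15 N m. Starts between 0 and 0.9.
- key_grip (a point): Centre of the brass wings of the winding key, on its upright axis, over the black timer housing at the press's front left corner; axes as the press. Wings: a flat bar 50 mm long, 9 thick, 28 high (14 below to 14 above this point), along the press's x at key angle 0. Housing top (dial) 30 mm below this point; a die in the left-hand pocket begins 62 mm behind it.
- beaker: Glass beaker 69 mm wide, 100 mm high, standing behind the new dies; not part of the job, leave it alone. Origin: centre of its underside.
- tongs: Steel tongs 182 mm long lying at the right front; not part of the job, leave it alone. Origin: centre of its underside.
Not all that is in view belongs to the job. What is shaped like the part that bears die_c_mid but blue or turquoise is not meant.

How it is judged:
By the outcome, as a careful person would: the job done as asked, in the order asked, and still so for the second after the job is handed in, with the robot touching nothing.
Of old_a, old_b, old_c only 1 to 2 are there at a start; the rules pass over those that are not, and their reading is None.
Of die_a, die_b, die_c only 2 to 3 are there at a start; the rules pass over those that are not, and their reading is None.
At some moment in a run one of die_a, die_b, die_c may be knocked a few centimetres aside while the robot is not near it.
Once in a run the grip may slacken for a moment while it holds something.
It also fails if it takes over 210 s, if anything falls off the work surface, if the arm or the gripper's body presses on something with over 40 N, if the wrist force passes 120 N, or if a joint passes its speed limit or range.

ROBOT

A 6-joint arm with a two-finger parallel gripper is mounted at the origin on a cart in front of the work surface, level with it; the furniture and walls round the work are solid. World frame = base frame: x ahead of the robot, y to its left, z up, the work surface at z = 0. Lengths are in m, angles in rad, forces in N, time in s.
With the tool pointing down it reaches from about 0.25 to 0.775 m from the base axis. Payload 4 kg.
Tool frame: the origin (TCP) lies at the very end of the fingers, on their centre line; the grasp point (between the pads) lies 19 mm behind it; z points along the fingers, y is the line along which they close (so a half turn about z gives the same grasp; the last joint's range is limited). The gripper opens to 94 mm and grips with 3 to 60 N. Pads are 16 mm wide; open, the fingers measure 119 mm over their backs; the gripper's body (75 mm by 177 mm) begins 78 mm behind the grasp point.
Start: joints at [1.134, 0.087, 1.371, -0, 1.684, -0.103], TCP at [0.18, 0.52, 0.206] pointing down, gripper open.
Joint ranges: [-3.1, 3.1], [-0.76, 2.03], [0.27, 2.55], [-1.08, 4.22], [0.17, 2.65], [-2.57, 2.57]. Speed limits (rad/s): [2.79, 2.79, 3.14, 3.14, 3.14, 3.14].

INTERFACE

Orientations are given as a rotation vector (axis times angle).
In Python, from cell import * gives the robot as it stands.
- The arm moves only by the tool step_arm, never from a script. Its arguments are lists of equal length, an entry for each row: "fingers": the finger opening in m, from 0 to 0.094; "slide": the shift along the tool's x, y, z in m, a list of three; "twist": the turn about the tool's z in rad. In form: {"fingers": [fingers, ...], "slide": [[dx, dy, dz], ...], "twist": [twist, ...]}. A call has 1 to 20 rows; each row shifts and turns the commanded pose from where the row before left it, along the tool's axes as they then stand; what a row does not reach is not made up. A row lasts 1/12 s, in which the tool goes at most 41.7 mm and 7.16 degrees, less where a joint would pass 70% of its speed; a pose out of reach is approached as far as the arm can. A call is refused whole if a number of a shift passes 0.0417 or a number of a turn 0.125, either way. A call with a gripper value outside its range is refused whole. The fingers move at their own pace and stop on an object; "grip_force" is the grip in N (left out, the last holds). Time passes only in rows, so rows that do not move let the fingers close. It gives the time, the measured TCP pose, the force, the opening and the grip force at its end, in the units of the state.
- sense(): the state, without advancing time (a new reading comes with each control period).
- snapshot(name): name is "scene" or "top"; returns a dict with "frame" (384x512x3 uint8, red, green, blue), "intrinsics" (3x3 intrinsics, pixels), "dist" ([k1, k2, p1, p2, k3] as OpenCV has them; the pictures are not rectified), "origin" and "rotation" of the camera in the world. Camera axes: x right, y down, z forward; pixel columns grow to the right and rows downward; lengths in m; the calibration is good to about 2 mm. A picture is of the moment at which its call begins. There is no depth.
- hand_in(): hands the job in; it is judged then, once.
The state is a dict: "time": time; "joint_pos": joint angles; "dq": joint speeds; "tau": joint torques, N m; "position": TCP position; "ee_rot": TCP orientation; "force": force on the tool from outside, world axes, zero at the start; "moment": the same for the moment, N m; "gripper_width": finger opening in m; "grasp_force": force on a finger pad.
Only numpy, scipy, OpenCV 4.12 (cv2) and the standard library are available. Lean on these libraries where they do the work, as an engineer would, in place of code of your own. Each camera call takes 0.05 s, during which the arm holds its last target. There are 200 camera calls.

## Working session

There is one attempt and no reset: what is moved stays moved. The work goes in short steps, Python scripts to look and compute and a tool call to move; the robot and the scene stay as the last step left them, time stands still between calls to the robot, and variables do not carry over. Pictures are saved under pics/ and viewed, at most 14 in all, crops included, and the job is handed in when it is done.

Besides the shell and the picture viewer there is one more tool, called after "Call:" by a JSON object that holds its "api" and its "payload", one argument or row to a line. step_arm: Moves the arm, as the interface text tells. Its arguments: {"type":"object","properties":{"fingers":{"type":"array","items":{"type":"number"}},"slide":{"type":"array","items":{"type":"array","items":{"type":"number"}}},"twist":{"type":"array","items":{"type":"number"}},"grip_force":{"type":"number"}},"required":["fingers","slide","twist"]}

```bash
ls; mkdir -p pics
python3 - <<'E'
from cell import *
import cv2,numpy as np
s=sense(); print({k:np.round(v,3).tolist() for k,v in s.items()})
for n in("scene","top"):
    d=snapshot(n); print(n,d["intrinsics"],d["dist"],d["origin"],d["rotation"])
    cv2.imwrite(f"pics/{n}0.png",cv2.resize(d["frame"][:,:,::-1],(800,600),interpolation=cv2.INTER_CUBIC))
E
```

```text
pics
{'time': 0.0, 'joint_pos': [1.134, 0.088, 1.372, 0.0, 1.684, -0.103], 'dq': [-0.001, 0.001, -0.001, 0.001, 0.001, 0.001], 'tau': [0.0, -34.018, -30.243, 0.072, 0.033, -0.0], 'position': [0.18, 0.519, 0.204], 'ee_rot': [-0.522, -3.097, 0.003], 'force': [-0.002, 0.081, -0.361], 'moment': [0.069, 0.01, -0.005], 'grasp_force': 0.0, 'gripper_width': 0.094}
scene [[445.65146987   0.         247.94438923]
 [  0.         445.65146987 191.44994098]
 [  0.           0.           1.        ]] [-0.17341291  0.          0.          0.          0.        ] [-0.30449342 -0.56299827  1.2330151 ] [-2.14653985  1.2331459  -0.4846407 ]
top [[486.45429475   0.         263.75149064]
 [  0.         486.45429475 197.1913946 ]
 [  0.           0.           1.        ]] [-0.13831414  0.          0.          0.          0.        ] [ 0.04008954 -0.1405834   1.92034955] [-2.19709389  1.91704753 -0.28426888]
```

View pics/scene0.png

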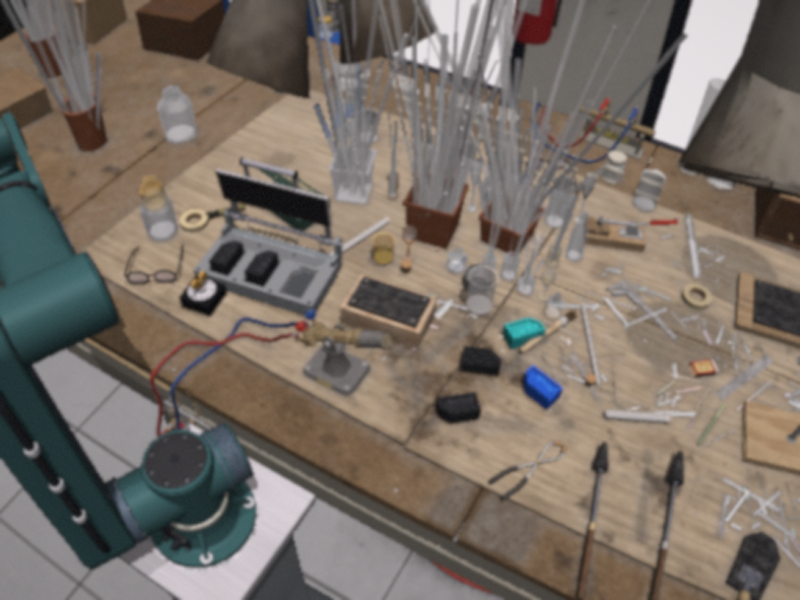

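View pics/top0.png

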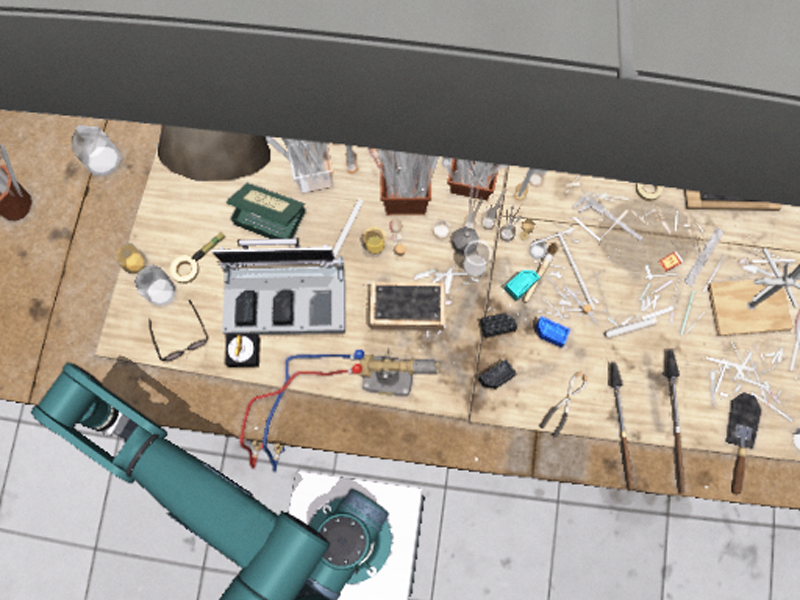

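The top view (800x600 px) shows old dies at (246,307) and (283,306), in the left and middle pockets. The right pocket at (320,308) is empty. The new-die candidates are black at (498,325), black at (496,374), turquoise at (520,284) and blue at (551,331). I choose the two black ones and will check that in enlarged crops.

```bash
cat > h.py <<'E'
from cell import *
import cv2,numpy as np
from scipy.spatial.transform import Rotation as R
def unproj(d,uv,z):
    uv=np.array(uv,float).reshape(-1,1,2)
    n=cv2.undistortPoints(uv,np.array(d["intrinsics"]),np.array(d["dist"]))[:,0]
    w=np.c_[n,np.ones(len(n))]@R.from_rotvec(d["rotation"]).as_matrix().T
    o=np.array(d["origin"]); return o+w*((z-o[2])/w[:,2])[:,None]
def proj(d,p):
    M=R.from_rotvec(d["rotation"]).as_matrix(); 
    r=R.from_matrix(M.T); t=-M.T@np.array(d["origin"])
    return cv2.projectPoints(np.array(p,float).reshape(-1,1,3),r.as_rotvec(),t,np.array(d["intrinsics"]),np.array(d["dist"]))[0][:,0]
def crop(d,x,y,w,h,s):
    return cv2.resize(d["frame"][y:y+h,x:x+w,::-1],None,fx=s,fy=s,interpolation=cv2.INTER_CUBIC)
def grid(im,x,y,s,step=10):
    for k in range((-x)%step,int(im.shape[1]/s),step):
        cv2.line(im,(int(k*s),0),(int(k*s),5),(0,0,255),1); cv2.putText(im,str(x+k),(int(k*s)-8,15),0,.33,(0,0,255),1)
    for k in range((-y)%step,int(im.shape[0]/s),step):
        cv2.line(im,(0,int(k*s)),(5,int(k*s)),(0,0,255),1); cv2.putText(im,str(y+k),(6,int(k*s)+4),0,.33,(0,0,255),1)
    return im
E
python3 - <<'E'
from h import *
t=snapshot("top"); s=snapshot("scene")
a=grid(crop(t,135,145,100,75,8),135,145,8); cv2.imwrite("pics/c1.png",a)
a=grid(crop(t,290,160,90,100,6)[:600],290,160,6); cv2.imwrite("pics/c2.png",a)
print(unproj(t,[[498*.64,325*.64],[496*.64,374*.64]],.042),unproj(s,[[480*.64,360*.64],[458*.64,407*.64]],.03))
E
```

```text
[[ 0.57678999 -0.30206107  0.042     ]
 [ 0.44872854 -0.3104162   0.042     ]] [[ 0.57908127 -0.3022893   0.03      ]
 [ 0.44734917 -0.31424807  0.03      ]]
```

View pics/c1.png

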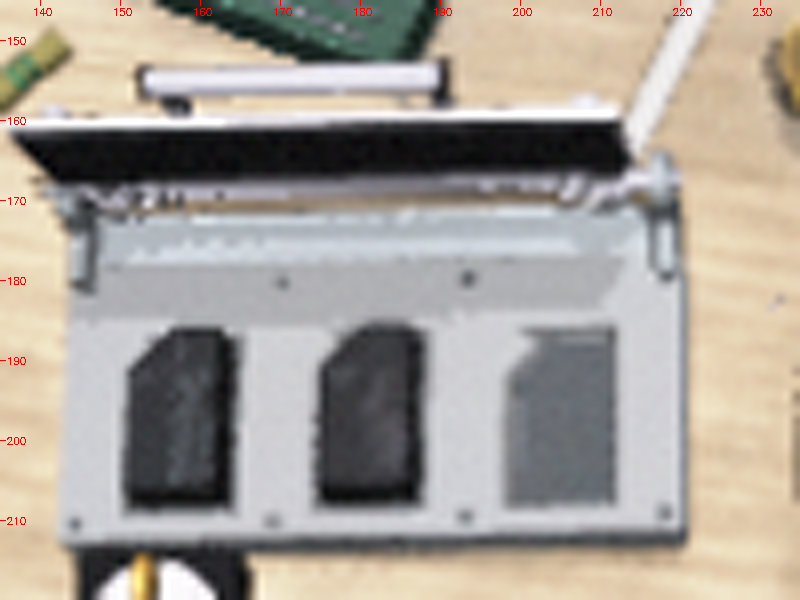

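View pics/c2.png

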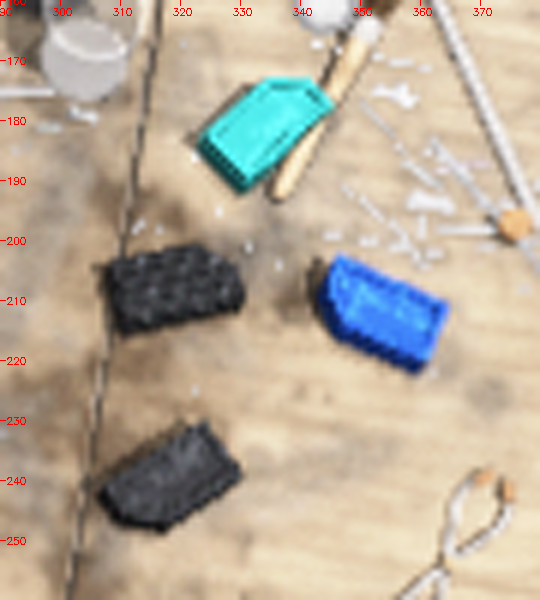

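```bash
cat >> h.py <<'E'
from scipy.optimize import minimize
OUT=np.array([[-.042,-.023],[.042,-.023],[.042,.001],[.020,.023],[-.042,.023]])
def verts(x,y,yaw,zt,h):
    c,s=np.cos(yaw),np.sin(yaw); q=OUT@np.array([[c,s],[-s,c]])+[x,y]
    return np.vstack([np.c_[q,np.full(5,z)] for z in(zt,zt-h)])
K=6
def roi(d,c,r):
    x,y=int(c[0]-r),int(c[1]-r); im=cv2.resize(d["frame"][y:y+2*r,x:x+2*r],None,fx=K,fy=K,interpolation=cv2.INTER_CUBIC)
    return (x,y),im
def hull(d,o,v):
    p=(proj(d,v)-o+.5)*K-.5; return cv2.convexHull(np.round(p*16).astype(np.int32))
def sil(d,o,shape,vs):
    m=np.zeros(shape,np.uint8)
    for v in vs: cv2.fillConvexPoly(m,hull(d,o,v),1,shift=4)
    return m
E
cat > fit.py <<'E'
from h import *
D={n:snapshot(n) for n in("top","scene")}
def fit(rois,model,inits,T,steps):
    R_={n:roi(D[n],*rois[n]) for n in rois}
    M={n:(im.max(2)<T[n]).astype(np.uint8) for n,(o,im) in R_.items()}
    def cost(p): return sum(np.mean(sil(D[n],R_[n][0],M[n].shape,model(p))!=M[n]) for n in M)
    best=None
    for i in inits:
        S=np.vstack([i]+[np.array(i)+np.eye(len(i))[k]*steps[k] for k in range(len(i))])
        r=minimize(cost,i,method="Nelder-Mead",options=dict(initial_simplex=S,maxiter=300,xatol=1e-4,fatol=1e-6))
        print(np.round(r.x,4),round(r.fun,4))
        if best is None or r.fun<best.fun: best=r
    ims=[]
    for n,(o,im) in R_.items():
        im=im[:,:,::-1].copy()
        for v in model(best.x): cv2.polylines(im,[hull(D[n],o,v)],True,(0,255,0),1,shift=4); cv2.polylines(im,[np.round(((proj(D[n],v[:5])-o+.5)*K-.5)*16).astype(np.int32)],True,(0,255,255),1,shift=4)
        ims+=[cv2.resize(im,(260,260)),cv2.resize(cv2.cvtColor(M[n]*255,cv2.COLOR_GRAY2BGR),(130,130))]
    ims=[cv2.copyMakeBorder(i,0,260-i.shape[0],0,0,cv2.BORDER_CONSTANT) for i in ims]
    return best.x,np.hstack(ims)
E
python3 - <<'E'
from fit import *
die=lambda p:[verts(p[0],p[1],p[2],.042,.042)]
ys=np.arange(8)*np.pi/4
o=[]
for c,t,s in(((.577,-.302),(318,208),(307,230)),((.448,-.311),(318,239),(293,260))):
    x,im=fit({"top":(t,20),"scene":(s,20)},die,[(*c,y) for y in ys],{"top":85,"scene":75},(.01,.01,.3)); print("BEST",x); o.append(im[:190])
def press(p):
    x,y,w,z=p; f=np.array([-np.sin(w),np.cos(w)])*.096
    return [verts(x,y,w,z,.030),verts(x+f[0],y+f[1],w,z,.030)]
c=unproj(D["top"],[[181,197]],.06)[0]; print(c)
x,im=fit({"top":((169,197),25),"scene":((157,167),25)},press,[(c[0],c[1],w,.06) for w in(-.15,0,.15)],{"top":85,"scene":75},(.01,.01,.2,.02)); print("BEST",x); o.append(im)
cv2.imwrite("pics/f1.png",np.vstack(o)[:600])
E
```

```text
[ 0.5837 -0.3007 -1.2089] 0.0768
[ 0.5822 -0.3006  1.9735] 0.0999
[ 0.5824 -0.3003  1.9843] 0.0995
[ 0.5828 -0.3005  1.9762] 0.0998
[ 0.5822 -0.3006  1.9703] 0.0999
[ 0.584  -0.3007  5.0658] 0.0769
[ 0.5838 -0.3007  5.0758] 0.0768
[ 0.5839 -0.3006  5.0686] 0.0769
BEST [ 0.58368064 -0.30072376 -1.20889592]
[ 0.4502 -0.3102 -0.8943] 0.1093
[ 0.4493 -0.31    2.2186] 0.0887
[ 0.4491 -0.3096  2.2129] 0.0888
[ 0.4494 -0.3099  2.2082] 0.0883
[ 0.4491 -0.3098  2.2149] 0.0885
[ 0.451  -0.3099  5.3805] 0.1088
[ 0.4512 -0.3097  5.3887] 0.1087
[ 0.4511 -0.3095  5.3861] 0.1086
BEST [ 0.44936555 -0.30988143  2.20820827]
[0.54183825 0.24982163 0.06      ]
[0.5444 0.2507 0.1596 0.0744] 0.1599
[0.5449 0.251  0.1654 0.0737] 0.1606
[0.5444 0.2508 0.1577 0.0742] 0.16
BEST [0.54436027 0.25066015 0.15960405 0.07443941]
```

View pics/f1.png

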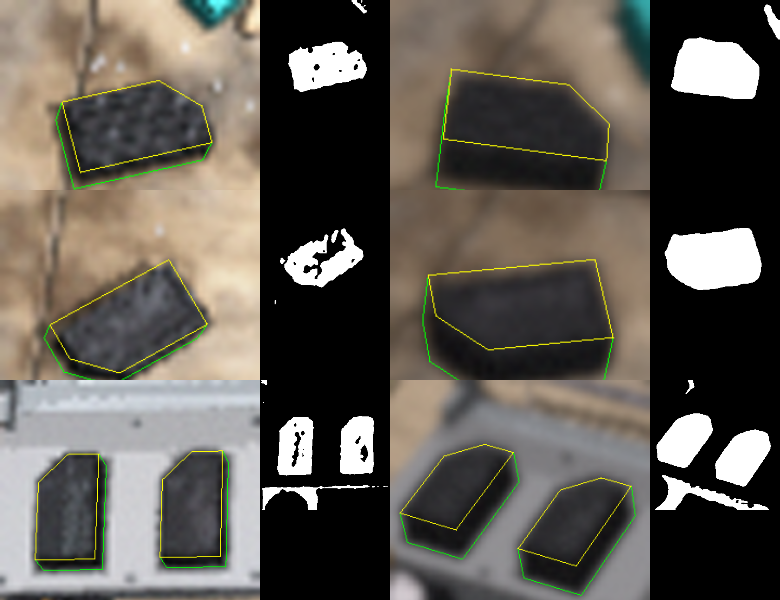

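The fits agree in both views, and both clipped corners are matched. The new dies are black: die_b, with its lands, at (0.584,-0.301) and die_c at (0.449,-0.310). Next I measure the marver and the key.

Run:
```python
from h import *
t=snapshot("top"); s=snapshot("scene")
a=grid(crop(t,230,172,62,50,8),230,172,8); b=grid(crop(t,138,206,38,34,8),138,206,8)
c=grid(crop(s,112,172,38,34,8),112,172,8); e=grid(crop(s,205,170,80,50,6),205,170,6)
W=np.zeros((600,800,3),np.uint8)
for im,(x,y) in((a,(0,0)),(b,(0,320)),(c,(496,0)),(e,(310,300))):
    im=im[:600-y,:800-x]; W[y:y+im.shape[0],x:x+im.shape[1]]=im
cv2.imwrite("pics/m.png",W)
```

```text
(no output)
```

View pics/m.png

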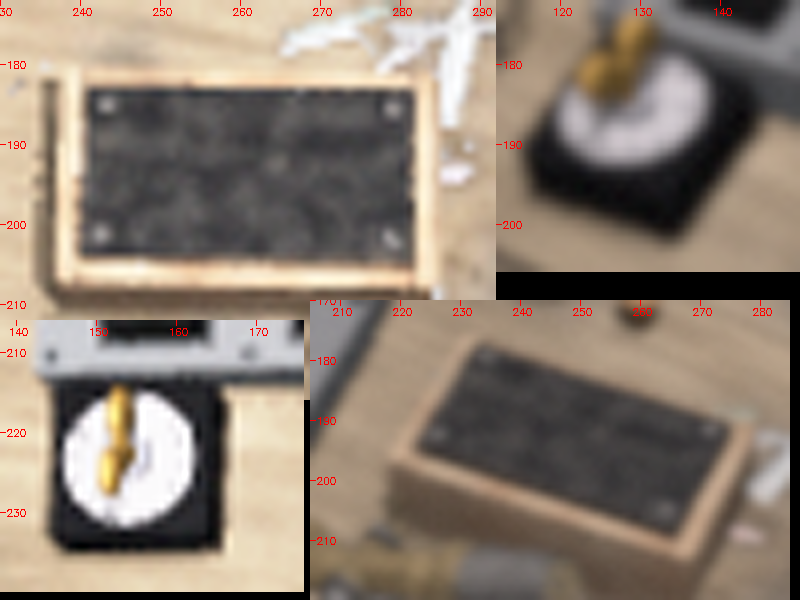

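The black marver top runs (241,183) to (281.5,204) in the top view. The key's wings are at about (152,221) in the top view and (126.5,180.5) in the scene view, and its dial is at about (154,223) and (128.5,186).

```bash
cat >> h.py <<'E'
def tri(T,S,uvt,uvs):
    f=lambda z:np.linalg.norm((unproj(T,[uvt],z)-unproj(S,[uvs],z))[0])
    from scipy.optimize import minimize_scalar
    r=minimize_scalar(f,bounds=(-.05,.4),method="bounded"); return (unproj(T,[uvt],r.x)[0]+unproj(S,[uvs],r.x)[0])/2,r.fun
E
python3 - <<'E'
from h import *
np.set_printoptions(precision=4,suppress=True)
t=snapshot("top"); s=snapshot("scene")
a=unproj(t,[(240.9,182.8),(281.7,182.9),(281.5,204),(240.3,204.2)],.069)
b=unproj(s,[(233,177.5),(275,190.5),(266.5,208.5),(221.5,196)],.069)
for q in(a,b): print(q,q.mean(0),np.linalg.norm(np.roll(q,-1,0)-q,axis=1), np.degrees([np.arctan2(*(q[0]-q[3])[[1,0]]),np.arctan2(*(q[1]-q[2])[[1,0]]),np.arctan2(*(q[0]-q[1])[[1,0]])-90,np.arctan2(*(q[3]-q[2])[[1,0]])-90]))
print("wing",tri(t,s,(152,221.3),(126.5,180.3)),"dial",tri(t,s,(154,223),(128.5,186)))
w=.16;P=np.array([.5444,.2507]);X=np.array([np.cos(w),np.sin(w)]);Y=np.array([-X[1],X[0]])
for p in(tri(t,s,(152,221.3),(126.5,180.3))[0],tri(t,s,(154,223),(128.5,186))[0]): print((p[:2]-P)@X,(p[:2]-P)@Y)
for z in(.03,.04,.05,.06,.07): print(z,unproj(t,[(154,223)],z),unproj(s,[(128.5,186)],z))
st=sense();M=R.from_rotvec(st["ee_rot"]).as_matrix();print(M)
E
```

```text
[[ 0.6306  0.0202  0.069 ]
 [ 0.6525 -0.1417  0.069 ]
 [ 0.5653 -0.1518  0.069 ]
 [ 0.5423  0.0094  0.069 ]] [ 0.5977 -0.066   0.069 ] [0.1634 0.0878 0.1629 0.089 ] [    6.9765     6.6161 -5058.9163 -5058.4931]
[[ 0.63    0.0203  0.069 ]
 [ 0.6514 -0.1388  0.069 ]
 [ 0.5643 -0.152   0.069 ]
 [ 0.5343  0.0089  0.069 ]] [ 0.595  -0.0654  0.069 ] [0.1606 0.0881 0.1636 0.0963] [    6.8309     8.5873 -5058.9386 -5056.0484]
wing (array([0.425 , 0.3452, 0.0669]), np.float64(0.002471529732095599)) dial (array([0.4257, 0.3437, 0.0365]), np.float64(0.002302140036322596))
-0.10280918135778859 0.11232092707994557
-0.10239777229979236 0.1107407951962286
0.03 [[0.4279 0.3446 0.03  ]] [[0.4287 0.3493 0.03  ]]
0.04 [[0.4258 0.3421 0.04  ]] [[0.4226 0.3418 0.04  ]]
0.05 [[0.4238 0.3395 0.05  ]] [[0.4165 0.3342 0.05  ]]
0.06 [[0.4217 0.3369 0.06  ]] [[0.4104 0.3266 0.06  ]]
0.07 [[0.4197 0.3344 0.07  ]] [[0.4043 0.319  0.07  ]]
[[-0.9448  0.3276  0.    ]
 [ 0.3276  0.9448  0.    ]
 [ 0.      0.     -1.    ]]
```

```bash
cat >> h.py <<'E'
def go(xyz,A):  # A: wanted world angle (deg) of tool y
    st=sense();M=R.from_rotvec(st["ee_rot"]).as_matrix();p=np.array(st["position"])
    a=np.degrees(np.arctan2(M[1,1],M[0,1])); tw=-np.radians((A-a+180)%360-180)
    N=M@R.from_euler("z",tw).as_matrix(); d=N.T@(np.array(xyz)-p)
    print("t",round(st["time"],2),"pos",np.round(p,4),"A",round(a,2),"tilt",round(np.degrees(np.arccos(-M[2,2])),2),"| twist",round(tw,3),"slide",np.round(d,4),"q",np.round(st["joint_pos"],2),"F",np.round(st["force"],1))
E
python3 - <<'E'
from h import *
go((.5444,.2507,.2),99.2); go((.5444,.2507,.2),-80.8)
E
```

```text
t 0.5 pos [0.1802 0.5197 0.2055] A 70.88 tilt 0.0 | twist -0.494 slide [-0.3165 -0.3237  0.0055] q [ 1.13  0.09  1.37  0.    1.68 -0.1 ] F [ 0.1 -0.8  0.1]
t 0.5 pos [0.1802 0.5197 0.2055] A 70.88 tilt 0.0 | twist 2.647 slide [0.3165 0.3237 0.0055] q [ 1.13  0.09  1.37  0.    1.68 -0.1 ] F [ 0.1 -0.8  0.1]
```

Call:
{"api": "step_arm", "payload": {
  "fingers": [0.07,0.07,0.07,0.07,0.07,0.07,0.07,0.07,0.07,0.07,0.07,0.07,0.07,0.07,0.07,0.07,0.07,0.07,0.07,0.07],
  "slide": [
    [0,0,0],
    [0,0,0],
    [0,0,0],
    [0,0,0],
    [-0.021,-0.0216,0],
    [-0.021,-0.0216,0],
    [-0.021,-0.0216,0],
    [-0.021,-0.0216,0],
    [-0.021,-0.0216,0],
    [-0.021,-0.0216,0],
    [-0.021,-0.0216,0],
    [-0.021,-0.0216,0],
    [-0.021,-0.0216,0],
    [-0.021,-0.0216,0],
    [-0.021,-0.0216,0],
    [-0.021,-0.0216,0],
    [-0.021,-0.0216,0],
    [-0.021,-0.0216,0],
    [-0.021,-0.0216,0],
    [0,0,0]
  ],
  "twist": [-0.1235,-0.1235,-0.1235,-0.1235,0,0,0,0,0,0,0,0,0,0,0,0,0,0,0,0],
  "grip_force": 30
}}

```text
time: 2.17
position: [0.5465, 0.2463, 0.2046]
ee_rot: [-0.243, 3.131, -0.004]
force: [0.5, 0.7, -0.7]
gripper_width: 0.0695
grasp_force: 0.0
```

Run:
```python
from h import *
go((.5444,.2507,.048),99.2)
t=snapshot("top");s=snapshot("scene")
W=np.hstack([crop(t,130,140,100,100,4),crop(s,90,70,150,150,2.6666)]);cv2.imwrite("pics/p1.png",W)
```

```text
t 2.17 pos [0.5465 0.2463 0.2046] A 98.86 tilt 0.14 | twist -0.006 slide [0.0015 0.0051 0.1566] q [ 0.33  0.2   1.25 -0.    1.7  -1.4 ] F [ 0.5  0.7 -0.7]
```

View pics/p1.png

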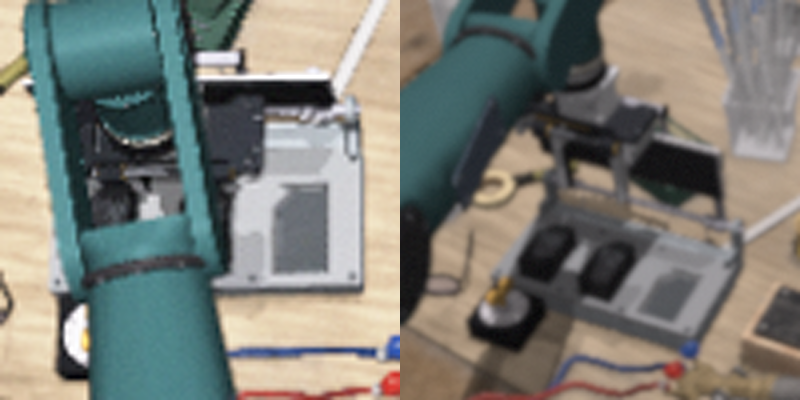

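The gripper is over the middle die at about (610,270) in the scene half of the picture, clear of the raised plate. I lower it.

Call:
{"api": "step_arm", "payload": {
  "fingers": [0.07,0.07,0.07,0.07,0.07,0.07,0.07,0.07,0.07,0.07,0.07],
  "slide": [
    [0.001,0.0025,0.015],
    [0.0005,0.0025,0.015],
    [0,0,0.015],
    [0,0,0.015],
    [0,0,0.015],
    [0,0,0.015],
    [0,0,0.015],
    [0,0,0.015],
    [0,0,0.015],
    [0,0,0],
    [0,0,0]
  ],
  "twist": [-0.006,0,0,0,0,0,0,0,0,0,0]
}}

```text
time: 3.18
position: [0.539, 0.2556, 0.07]
ee_rot: [0.263, -3.128, 0.0]
force: [0.7, 0.0, 0.4]
gripper_width: 0.0695
grasp_force: 0.0
```

Run:
```python
from h import *
go((.5444,.2507,.048),99.2)
```

```text
t 3.18 pos [0.539  0.2556 0.07  ] A 99.61 tilt 0.12 | twist 0.007 slide [-0.0046 -0.0057  0.022 ] q [ 0.35  0.25  1.45  0.    1.44 -1.39] F [0.7 0.  0.4]
```

Call:
{"api": "step_arm", "payload": {
  "fingers": [0.07,0.07,0.07,0.07],
  "slide": [
    [-0.002,-0.0025,0],
    [-0.002,-0.003,0],
    [0,0,0],
    [0,0,0]
  ],
  "twist": [0.006,0,0,0]
}}

```text
time: 3.52
position: [0.5462, 0.25, 0.0716]
ee_rot: [-0.251, 3.13, 0.001]
force: [-0.0, -0.5, 0.0]
gripper_width: 0.0703
grasp_force: 0.0
```

Run:
```python
from h import *
go((.5444,.2507,.048),99.2)
```

```text
t 3.52 pos [0.5462 0.25   0.0716] A 99.15 tilt 0.11 | twist -0.001 slide [0.0017 0.001  0.0236] q [ 0.33  0.26  1.44  0.    1.44 -1.4 ] F [-0.  -0.5  0. ]
```

```bash
cat >> h.py <<'E'
def avg(n):
    L=[]
    for _ in range(n): snapshot("top"); L.append(sense())
    return L
def go(xyz,A,n=4):
    L=avg(n) if n else [sense()]; P=np.array([s["position"] for s in L]); p=P.mean(0)
    M=R.from_rotvec([s["ee_rot"] for s in L]).mean().as_matrix(); st=L[-1]
    a=np.degrees(np.arctan2(M[1,1],M[0,1])); tw=-np.radians((A-a+180)%360-180)
    N=M@R.from_euler("z",tw).as_matrix(); d=N.T@(np.array(xyz)-p)
    print("t",round(st["time"],2),"pos",np.round(p,4),"sd",np.round(P.std(0)*1e3,1),"A",round(a,2),"tilt",round(np.degrees(np.arccos(-M[2,2])),2),"| twist",round(tw,3),"slide",np.round(d,4),"q",np.round(st["joint_pos"],2),"F",np.round(np.mean([s["force"] for s in L],0),1),"w",round(st["gripper_width"],4),"g",round(st["grasp_force"],1))
E
python3 - <<'E'
from h import *
go((.5444,.2507,.048),99.2,8)
E
```

```text
t 3.92 pos [0.5456 0.25   0.0708] sd [0.2 0.  0.3] A 99.17 tilt 0.03 | twist -0.001 slide [0.001  0.0009 0.0228] q [ 0.34  0.26  1.44  0.    1.44 -1.4 ] F [-0. -0.  0.] w 0.0698 g 0.0
```

Call:
{"api": "step_arm", "payload": {
  "fingers": [0.07,0.07,0.07,0.07,0.07,0.04,0.04,0.04,0.04,0.04,0.04,0.04],
  "slide": [
    [0.001,0.001,0.008],
    [0,0,0.008],
    [0,0,0.006],
    [0,0,0],
    [0,0,0],
    [0,0,0],
    [0,0,0],
    [0,0,0],
    [0,0,0],
    [0,0,0],
    [0,0,0],
    [0,0,0]
  ],
  "twist": [0,0,0,0,0,0,0,0,0,0,0,0],
  "grip_force": 35
}}

```text
time: 4.92
position: [0.5443, 0.2526, 0.0492]
ee_rot: [-0.252, 3.13, 0.005]
force: [-0.9, 5.3, 1.2]
gripper_width: 0.0458
grasp_force: 35.0
```

Run:
```python
from h import *
go((.5444,.2507,.048),99.2,2)
```

```text
t 5.02 pos [0.5444 0.2526 0.0492] sd [0. 0. 0.] A 99.21 tilt 0.21 | twist 0.0 slide [ 0.0003 -0.0019  0.0012] q [ 0.34  0.27  1.47  0.    1.4  -1.39] F [-0.6  5.1  1.6] w 0.0453 g 35.0
```

Call:
{"api": "step_arm", "payload": {
  "fingers": [0.04,0.04,0.04,0.04,0.04,0.04,0.04,0.04,0.04,0.04,0.04,0.04,0.04],
  "slide": [
    [0,0,-0.005],
    [0,0,-0.01],
    [0,0,-0.015],
    [0,0,-0.015],
    [0,0,-0.015],
    [0,0,-0.015],
    [0,0,-0.015],
    [0,0,-0.015],
    [0,0,-0.015],
    [0,0,-0.015],
    [0,0,-0.015],
    [0,0,-0.015],
    [0,0,0]
  ],
  "twist": [0,0,0,0,0,0,0,0,0,0,0,0,0.028]
}}

```text
time: 6.1
position: [0.5457, 0.25, 0.2178]
ee_rot: [-0.205, 3.129, -0.001]
force: [0.3, -0.1, -1.7]
gripper_width: 0.0458
grasp_force: 35.0
```

Call:
{"api": "step_arm", "payload": {
  "fingers": [0.04,0.04,0.04,0.04,0.04,0.04,0.04,0.04,0.04,0.04,0.04,0.04,0.04,0.04,0.04,0.04,0.04,0.04,0.04,0.04],
  "slide": [
    [0,-0.01,0],
    [0,-0.02,0],
    [0,-0.024,0],
    [0,-0.024,0],
    [-0.001,-0.024,0],
    [-0.001,-0.024,0],
    [-0.001,-0.024,0],
    [-0.001,-0.024,0],
    [-0.001,-0.024,0],
    [-0.001,-0.024,0],
    [-0.001,-0.024,0],
    [-0.001,-0.024,0],
    [-0.001,-0.024,0],
    [-0.001,-0.024,0],
    [0,-0.024,0],
    [0,-0.02,0],
    [0,-0.01,0],
    [0,0,0],
    [0,0,0],
    [0,0,0]
  ],
  "twist": [0,0,0,0,0,0,0,0,0,0,0,0,0,0,0,0,0,0,0,0]
}}

```text
time: 7.77
position: [0.6028, -0.1158, 0.2132]
ee_rot: [0.209, -3.134, -0.001]
force: [-1.2, 0.6, -1.5]
gripper_width: 0.0457
grasp_force: 35.0
```

Run:
```python
from h import *
go((.6026,-.1076,.095),97.6,4)
```

```text
t 7.97 pos [ 0.6031 -0.1155  0.2136] sd [0.1 0.1 0.1] A 97.67 tilt 0.02 | twist 0.001 slide [-0.0006  0.0078  0.1186] q [-0.28  0.23  1.19  0.    1.72 -1.99] F [-0.9  0.5 -2.7] w 0.0455 g 35.0
```

Call:
{"api": "step_arm", "payload": {
  "fingers": [0.04,0.04,0.04,0.04,0.04,0.04,0.04,0.04,0.04,0.04,0.04,0.04,0.04],
  "slide": [
    [0,0.004,0.01],
    [0,0.004,0.015],
    [0,0,0.015],
    [0,0,0.015],
    [0,0,0.015],
    [0,0,0.015],
    [0,0,0.015],
    [0,0,0.01],
    [0,0,0.008],
    [0,0,0.004],
    [0,0,0.002],
    [0,0,0],
    [0,0,0]
  ],
  "twist": [0,0,0,0,0,0,0,0,0,0,0,0,0]
}}

```text
time: 9.05
position: [0.6027, -0.1088, 0.0904]
ee_rot: [-0.207, 3.133, -0.001]
force: [-0.5, -0.6, -2.9]
gripper_width: 0.0453
grasp_force: 35.0
```

Run:
```python
from h import *
go((.6026,-.1076,.086),97.6,4)
```

```text
t 9.25 pos [ 0.6027 -0.1089  0.0905] sd [0.1 0.  0.1] A 97.57 tilt 0.11 | twist -0.001 slide [-0.      0.0013  0.0045] q [-0.27  0.27  1.39  0.    1.48 -1.97] F [-0.   0.1 -2.9] w 0.0458 g 35.0
```

Call:
{"api": "step_arm", "payload": {
  "fingers": [0.04,0.04,0.04,0.04,0.04],
  "slide": [
    [0,0.001,0.0015],
    [0,0,0.0015],
    [0,0,0.0015],
    [0,0,0],
    [0,0,0]
  ],
  "twist": [0,0,0,0,0]
}}

```text
time: 9.67
position: [0.6022, -0.1077, 0.0855]
ee_rot: [-0.208, 3.134, -0.0]
force: [-0.7, 1.0, -0.1]
gripper_width: 0.0456
grasp_force: 35.0
```

Run:
```python
from h import *
go((.6026,-.1076,.086),97.6,3)
```

```text
t 9.82 pos [ 0.6022 -0.1077  0.0855] sd [0. 0. 0.] A 97.58 tilt 0.04 | twist -0.0 slide [-0.0004  0.     -0.0005] q [-0.27  0.27  1.39  0.    1.47 -1.97] F [-1.   0.7  0.4] w 0.0457 g 35.0
```

Call:
{"api": "step_arm", "payload": {
  "fingers": [0.066,0.066,0.066,0.066,0.066,0.066,0.066,0.066,0.066,0.066,0.066,0.066,0.066,0.066],
  "slide": [
    [0,0,0],
    [0,0,0],
    [0,0,0],
    [0,0,0],
    [0,0,-0.005],
    [0,0,-0.01],
    [0,0,-0.015],
    [0,0,-0.018],
    [0,0,-0.018],
    [0,0,-0.018],
    [0,0,-0.018],
    [0,0,-0.018],
    [0,0,-0.01],
    [0,0,0]
  ],
  "twist": [0,0,0,0,0,0,0,0,0,0,0,0,-0.014,-0.014]
}}

```text
time: 10.98
position: [0.6035, -0.1081, 0.2193]
ee_rot: [-0.253, 3.125, -0.004]
force: [-0.7, -0.7, 0.2]
gripper_width: 0.0662
grasp_force: 0.0
```

Call:
{"api": "step_arm", "payload": {
  "fingers": [0.066,0.066,0.066,0.066,0.066,0.066,0.066,0.066,0.066,0.066,0.066,0.066,0.066,0.066,0.066,0.066,0.066,0.066,0.066,0.066],
  "slide": [
    [0,0.015,0],
    [0,0.025,0],
    [0,0.03,0],
    [0,0.03,0],
    [0,0.03,0],
    [0,0.03,0],
    [0,0.03,0],
    [0,0.03,0],
    [0,0.03,0],
    [0,0.03,0],
    [0,0.03,0],
    [0,0.03,0],
    [0,0.03,0],
    [0,0.03,0],
    [0,0.03,0],
    [0,0.02,0],
    [0,0.01,0],
    [0,0,0],
    [0,0,0],
    [0,0,0]
  ],
  "twist": [0,0,0,0,0,0,0,0,0,0,0,0,0,0,0,0,0,0,0,0]
}}

```text
time: 12.65
position: [0.5286, 0.3453, 0.2145]
ee_rot: [0.25, -3.131, 0.001]
force: [0.3, 0.0, 0.3]
gripper_width: 0.066
grasp_force: 0.0
```

Run:
```python
from h import *
go((.5291,.3465,.048),99.2,5)
```

```text
t 12.9 pos [0.529  0.3452 0.2151] sd [0.1 0.1 0.2] A 99.08 tilt 0.01 | twist -0.002 slide [-0.0003  0.0013  0.1671] q [ 0.49  0.27  1.14 -0.    1.73 -1.24] F [-0.8  0.1  0.1] w 0.0657 g 0.0
```

Call:
{"api": "step_arm", "payload": {
  "fingers": [0.066,0.066,0.066,0.066,0.066,0.066,0.066,0.066,0.066,0.066,0.066,0.066,0.066,0.04,0.04,0.04,0.04,0.04,0.04,0.04],
  "slide": [
    [0,0.001,0.01],
    [0,0,0.018],
    [0,0,0.018],
    [0,0,0.018],
    [0,0,0.018],
    [0,0,0.018],
    [0,0,0.018],
    [0,0,0.018],
    [0,0,0.015],
    [0,0,0.01],
    [0,0,0.005],
    [0,0,0],
    [0,0,0],
    [0,0,0],
    [0,0,0],
    [0,0,0],
    [0,0,0],
    [0,0,0],
    [0,0,0],
    [0,0,0]
  ],
  "twist": [-0.002,0,0,0,0,0,0,0,0,0,0,0,0,0,0,0,0,0,0,0]
}}

```text
time: 14.57
position: [0.529, 0.3482, 0.0502]
ee_rot: [-0.255, 3.129, 0.003]
force: [-0.2, 1.1, 4.3]
gripper_width: 0.0459
grasp_force: 35.0
```

Run:
```python
from h import *
go((.5291,.3465,.048),99.2,3)
```

```text
t 14.72 pos [0.529  0.3482 0.0502] sd [0. 0. 0.] A 99.3 tilt 0.14 | twist 0.002 slide [ 0.0002 -0.0017  0.0022] q [ 0.49  0.34  1.38  0.    1.42 -1.24] F [-1.2  2.   4.7] w 0.046 g 35.0
```

Call:
{"api": "step_arm", "payload": {
  "fingers": [0.04,0.04,0.04,0.04,0.04,0.04,0.04,0.04,0.04,0.04,0.04,0.04,0.04],
  "slide": [
    [0,0,-0.005],
    [0,0,-0.01],
    [0,0,-0.015],
    [0,0,-0.015],
    [0,0,-0.015],
    [0,0,-0.015],
    [0,0,-0.015],
    [0,0,-0.015],
    [0,0,-0.015],
    [0,0,-0.015],
    [0,0,-0.015],
    [0,0,-0.015],
    [0,0,0]
  ],
  "twist": [0,0,0,0,0,0,0,0,0,0,0,0,0.03]
}}

```text
time: 15.8
position: [0.5295, 0.3472, 0.2175]
ee_rot: [-0.206, 3.131, 0.001]
force: [0.2, 0.2, -1.1]
gripper_width: 0.0456
grasp_force: 35.0
```

Call:
{"api": "step_arm", "payload": {
  "fingers": [0.04,0.04,0.04,0.04,0.04,0.04,0.04,0.04,0.04,0.04,0.04,0.04,0.04,0.04,0.04,0.04,0.04,0.04,0.04,0.04],
  "slide": [
    [0,-0.01,0],
    [-0.001,-0.0205,0],
    [-0.001,-0.025,0],
    [-0.001,-0.025,0],
    [-0.001,-0.025,0],
    [-0.001,-0.025,0],
    [-0.001,-0.025,0],
    [-0.001,-0.025,0],
    [-0.001,-0.025,0],
    [-0.001,-0.025,0],
    [-0.001,-0.025,0],
    [-0.001,-0.025,0],
    [-0.001,-0.025,0],
    [-0.001,-0.025,0],
    [0,-0.025,0],
    [0,-0.015,0],
    [0,-0.005,0],
    [0,0,0],
    [0,0,0],
    [0,0,0]
  ],
  "twist": [0,0,0,0,0,0,0,0,0,0,0,0,0,0,0,0,0,0,0,0]
}}

```text
time: 17.47
position: [0.5906, -0.0219, 0.2138]
ee_rot: [0.21, -3.134, -0.001]
force: [-0.2, 0.3, -2.0]
gripper_width: 0.0461
grasp_force: 35.0
```

Run:
```python
from h import *
go((.5914,-.0244,.0905),97.6,4)
```

```text
t 17.67 pos [ 0.5907 -0.0219  0.2141] sd [0.1 0.1 0.1] A 97.68 tilt 0.02 | twist 0.001 slide [-0.0003 -0.0026  0.1236] q [-0.13  0.18  1.25  0.    1.71 -1.84] F [-0.4  0.1 -2. ] w 0.0456 g 35.0
```

Call:
{"api": "step_arm", "payload": {
  "fingers": [0.04,0.04,0.04,0.04,0.04,0.04,0.04,0.04,0.04,0.04,0.04,0.04,0.04,0.04,0.04,0.04],
  "slide": [
    [0,-0.002,0.01],
    [0,-0.001,0.015],
    [0,0,0.018],
    [0,0,0.018],
    [0,0,0.018],
    [0,0,0.018],
    [0,0,0.012],
    [0,0,0.008],
    [0,0,0.005],
    [0,0,0],
    [0,0,0],
    [0,0,0.0015],
    [0,0,0.0015],
    [0,0,0.001],
    [0,0,0],
    [0,0,0]
  ],
  "twist": [0,0,0,0,0,0,0,0,0,0,0,0,0,0,0,0]
}}

```text
time: 19.0
position: [0.5913, -0.0261, 0.0881]
ee_rot: [-0.207, 3.134, -0.0]
force: [-0.6, 0.3, -1.5]
gripper_width: 0.0455
grasp_force: 35.0
```

Run:
```python
from h import *
go((.5914,-.0244,.086),97.6,3)
```

```text
t 19.15 pos [ 0.5913 -0.0261  0.0881] sd [0. 0. 0.] A 97.57 tilt 0.02 | twist -0.0 slide [-0.0003  0.0017  0.0021] q [-0.14  0.23  1.44  0.    1.47 -1.84] F [ 0.2  0.2 -2.4] w 0.0458 g 35.0
```

Still carrying the full weight, so I lower a little more.

Call:
{"api": "step_arm", "payload": {
  "fingers": [0.04,0.04,0.04,0.04,0.04],
  "slide": [
    [0,0.0015,0.001],
    [0,0,0.001],
    [0,0,0.0005],
    [0,0,0],
    [0,0,0]
  ],
  "twist": [0,0,0,0,0]
}}

```text
time: 19.57
position: [0.5912, -0.0244, 0.0865]
ee_rot: [-0.208, 3.134, 0.001]
force: [-3.0, 1.3, 4.3]
gripper_width: 0.0459
grasp_force: 35.0
```

Run:
```python
from h import *
go((.5914,-.0244,.086),97.6,3)
```

```text
t 19.72 pos [ 0.5912 -0.0244  0.0865] sd [0. 0. 0.] A 97.58 tilt 0.05 | twist -0.0 slide [-0.0002 -0.      0.0005] q [-0.14  0.23  1.45  0.    1.46 -1.84] F [-3.   1.4  5.1] w 0.0456 g 35.0
```

Call:
{"api": "step_arm", "payload": {
  "fingers": [0.062,0.062,0.062,0.062,0.062,0.062,0.062,0.062,0.062,0.062,0.062,0.062,0.062,0.062],
  "slide": [
    [0,0,0],
    [0,0,0],
    [0,0,0],
    [0,0,0],
    [0,0,-0.005],
    [0,0,-0.01],
    [0,0,-0.015],
    [0,0,-0.018],
    [0,0,-0.018],
    [0,0,-0.018],
    [0,0,-0.018],
    [0,0,-0.018],
    [0,0,-0.01],
    [0,0,0]
  ],
  "twist": [0,0,0,0,0,0,0,0,0,0,0,0,0,0]
}}

```text
time: 20.88
position: [0.5926, -0.0249, 0.2197]
ee_rot: [-0.207, 3.128, -0.002]
force: [-0.0, 0.3, 0.6]
gripper_width: 0.0621
grasp_force: 0.0
```

```bash
cat > dies.py <<'E'
from fit import *
die=lambda p:[verts(p[0],p[1],p[2],.042,.042)]
o=[]
for c in((.5837,-.3007,-1.209),(.4494,-.310,2.208)):
    uv={n:proj(D[n],[c[0],c[1],.03])[0] for n in D}
    x,im=fit({n:(uv[n],20) for n in D},die,[c,(*c[:2],c[2]+np.pi)],{"top":95,"scene":75},(.006,.006,.15)); print("BEST",x); o.append(im)
cv2.imwrite("pics/f2.png",np.vstack(o))
W=np.hstack([crop(D["top"],130,140,250,130,1.6),crop(D["scene"],90,90,250,200,1.6)[:208]]); cv2.imwrite("pics/w2.png",np.vstack([np.vstack(o)[:390],W[:,:780]]))
E
python3 dies.py
```

```text
[ 0.5841 -0.3003 -1.2305] 0.0799
[ 0.582  -0.3003  1.9604] 0.1038
BEST [ 0.5840642  -0.30026385 -1.23054477]
[ 0.4494 -0.3097  2.1901] 0.0887
[ 0.4512 -0.3102  5.3583] 0.1064
BEST [ 0.44942557 -0.30972595  2.19011721]
```

View pics/w2.png

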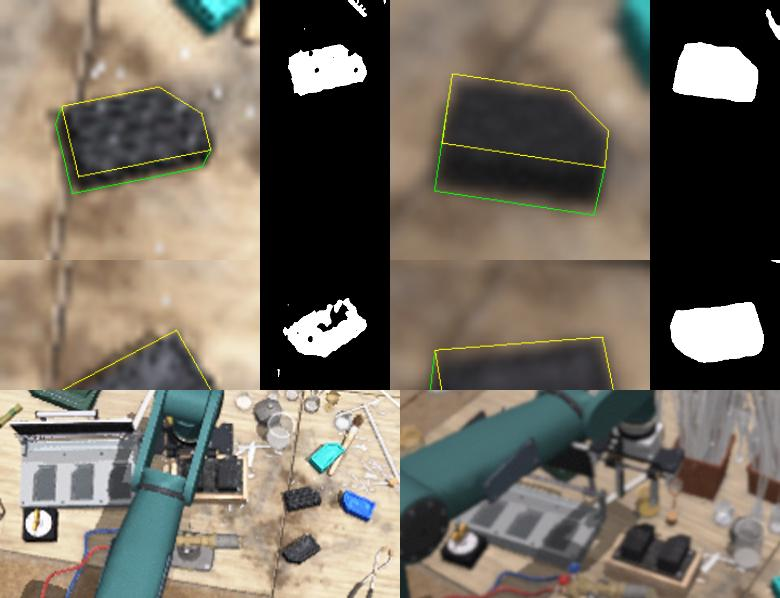

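Call:
{"api": "step_arm", "payload": {
  "fingers": [0.068,0.068,0.068,0.068,0.068,0.068,0.068,0.068,0.068,0.068,0.068,0.068,0.068],
  "slide": [
    [0,0,0],
    [0,0,0],
    [0,0,0],
    [0,0,0],
    [0,0,0],
    [0,0,0],
    [0,0,0],
    [0,0,0],
    [0,0,0],
    [0,0,0],
    [0,0,0],
    [0,0,0],
    [0,0,0]
  ],
  "twist": [0.123,0.123,0.123,0.123,0.123,0.123,0.123,0.123,0.123,0.123,0.123,0,0]
}}

```text
time: 22.07
position: [0.5904, -0.0246, 0.2138]
ee_rot: [-1.795, -2.575, 0.002]
force: [-0.4, -0.2, 0.0]
gripper_width: 0.0682
grasp_force: 0.0
```

Run:
```python
from h import *
go((.584,-.3006,.15),20.1,3)
s=snapshot("top"); print(unproj(s,[[478*.64,272*.64]],0.0))
```

```text
t 22.22 pos [ 0.5907 -0.0246  0.2145] sd [0.1 0.  0.3] A 20.19 tilt 0.1 | twist 0.002 slide [-0.257  -0.101   0.0644] q [-0.14  0.18  1.25  0.    1.71 -0.49] F [ 0.2 -0.1 -0.2] w 0.068 g 0.0
[[ 7.27785561e-01 -2.37361759e-01  2.22044605e-16]]
```

Call:
{"api": "step_arm", "payload": {
  "fingers": [0.068,0.068,0.068,0.068,0.068,0.068,0.068,0.068,0.068,0.068,0.068,0.068,0.068,0.068,0.068],
  "slide": [
    [-0.01,-0.004,0],
    [-0.02,-0.008,0],
    [-0.025,-0.01,0],
    [-0.025,-0.01,0],
    [-0.025,-0.01,0],
    [-0.025,-0.01,0],
    [-0.025,-0.01,0],
    [-0.025,-0.01,0],
    [-0.025,-0.01,0],
    [-0.025,-0.01,0],
    [-0.017,-0.006,0],
    [-0.01,-0.003,0],
    [0,0,0],
    [0,0,0],
    [0,0,0]
  ],
  "twist": [0,0,0,0,0,0,0,0,0,0,0,0,0,0,0]
}}

```text
time: 23.52
position: [0.5846, -0.2994, 0.2156]
ee_rot: [-1.799, -2.575, -0.001]
force: [-0.4, -0.4, 0.6]
gripper_width: 0.068
grasp_force: 0.0
```

```bash
python3 - <<'E'
from h import *
go((.584,-.3006,.018),20.1,3)
E
python3 dies.py
```

```text
t 23.67 pos [ 0.5847 -0.2992  0.2158] sd [0. 0. 0.] A 20.17 tilt 0.03 | twist 0.001 slide [-0.0011 -0.0012  0.1978] q [-0.56  0.33  1.07  0.    1.75 -0.91] F [0.1 0.4 0. ] w 0.0679 g 0.0
[ 0.581  -0.2986 -1.0911] 0.3487
[ 0.5794 -0.2972  2.1654] 0.3607
BEST [ 0.58098318 -0.29861737 -1.09106556]
[ 0.45   -0.309   2.1819] 0.1247
[ 0.4524 -0.3087  5.3458] 0.1378
BEST [ 0.44996764 -0.30898471  2.18189824]
```

Call:
{"api": "step_arm", "payload": {
  "fingers": [0.068,0.068,0.068,0.068,0.068,0.068,0.068,0.068,0.068,0.068,0.068,0.068,0.068,0.068,0.068],
  "slide": [
    [-0.001,-0.001,0.01],
    [0,0,0.018],
    [0,0,0.02],
    [0,0,0.02],
    [0,0,0.02],
    [0,0,0.02],
    [0,0,0.02],
    [0,0,0.02],
    [0,0,0.018],
    [0,0,0.015],
    [0,0,0.01],
    [0,0,0.006],
    [0,0,0],
    [0,0,0],
    [0,0,0]
  ],
  "twist": [0,0,0,0,0,0,0,0,0,0,0,0,0,0,0]
}}

```text
time: 25.02
position: [0.5845, -0.3024, 0.0198]
ee_rot: [1.799, 2.572, 0.0]
force: [0.4, 0.3, 0.3]
gripper_width: 0.068
grasp_force: 0.0
```

Call:
{"api": "step_arm", "payload": {
  "fingers": [0.04,0.04,0.04,0.04,0.04,0.04,0.04],
  "slide": [
    [0,0,0],
    [0,0,0],
    [0,0,0],
    [0,0,0],
    [0,0,0],
    [0,0,0],
    [0,0,0]
  ],
  "twist": [0,0,0,0,0,0,0]
}}

```text
time: 25.6
position: [0.585, -0.3021, 0.0195]
ee_rot: [1.799, 2.572, 0.002]
force: [3.0, 0.6, 3.0]
gripper_width: 0.046
grasp_force: 35.0
```

Run:
```python
from h import *
go((.584,-.3006,.018),20.1,3)
```

```text
t 25.75 pos [ 0.585  -0.3021  0.0195] sd [0. 0. 0.] A 20.06 tilt 0.18 | twist -0.001 slide [ 0.0017 -0.0004  0.0015] q [-0.56  0.42  1.34  0.    1.38 -0.91] F [4.1 1.2 4.1] w 0.0457 g 35.0
```

Call:
{"api": "step_arm", "payload": {
  "fingers": [0.04,0.04,0.04,0.04,0.04,0.04,0.04,0.04,0.04,0.04,0.04,0.04,0.04,0.04],
  "slide": [
    [0,0,-0.005],
    [0,0,-0.01],
    [0,0,-0.016],
    [0,0,-0.018],
    [0,0,-0.018],
    [0,0,-0.018],
    [0,0,-0.018],
    [0,0,-0.018],
    [0,0,-0.018],
    [0,0,-0.018],
    [0,0,-0.018],
    [0,0,-0.015],
    [0,0,-0.005],
    [0,0,0]
  ],
  "twist": [0,0,0,0,0,0,0,0,0,0,0,0,0,0]
}}

```text
time: 26.92
position: [0.5834, -0.3024, 0.2147]
ee_rot: [1.801, 2.573, -0.001]
force: [-0.0, -0.1, -2.2]
gripper_width: 0.0456
grasp_force: 35.0
```

Call:
{"api": "step_arm", "payload": {
  "fingers": [0.04,0.04,0.04,0.04,0.04,0.04,0.04,0.04,0.04,0.04,0.04,0.04,0.04,0.04,0.04,0.04,0.04,0.04,0.04,0.04],
  "slide": [
    [0.01,0.003,0],
    [0.02,0.006,0],
    [0.025,0.0075,0],
    [0.0275,0.008,0],
    [0.0275,0.008,0],
    [0.0275,0.008,0],
    [0.0275,0.008,0],
    [0.0275,0.008,0],
    [0.0275,0.008,0],
    [0.0275,0.008,0],
    [0.0275,0.0085,0],
    [0.0275,0.0085,0],
    [0.0275,0.0085,0],
    [0.0275,0.0085,0],
    [0.0275,0.0085,0],
    [0.0255,0.0085,0],
    [0.02,0.006,0],
    [0.01,0.003,0],
    [0,0,0],
    [0,0,0]
  ],
  "twist": [0,0,0,0,0,0,0,0,0,0,0,0,0,0,0,0,0,0,0,0]
}}

```text
time: 28.58
position: [0.5563, 0.157, 0.2122]
ee_rot: [-1.799, -2.574, 0.004]
force: [0.4, -0.7, -2.8]
gripper_width: 0.0454
grasp_force: 35.0
```

Call:
{"api": "step_arm", "payload": {
  "fingers": [0.04,0.04,0.04,0.04,0.04,0.04,0.04,0.04,0.04,0.04,0.04,0.04,0.04,0.04],
  "slide": [
    [0,0,0],
    [0,0,0],
    [0,0,0],
    [0,0,0],
    [0,0,0],
    [0,0,0],
    [0,0,0],
    [0,0,0],
    [0,0,0],
    [0,0,0],
    [0,0,0],
    [0,0,0],
    [0,0,0],
    [0,0,0]
  ],
  "twist": [-0.06,-0.115,-0.115,-0.115,-0.115,-0.115,-0.115,-0.115,-0.115,-0.115,-0.115,-0.115,-0.056,0]
}}

```text
time: 29.75
position: [0.5572, 0.1553, 0.2131]
ee_rot: [0.249, -3.131, 0.001]
force: [0.8, -0.4, -3.1]
gripper_width: 0.046
grasp_force: 35.0
```

Run:
```python
from h import *
go((.5597,.1577,.1),99.2,4)
s=snapshot("scene");t=snapshot("top")
W=np.hstack([crop(t,150,130,90,90,4.4444),crop(s,130,90,100,100,4)]);cv2.imwrite("pics/p3.png",W)
```

```text
t 29.95 pos [0.5571 0.156  0.2132] sd [0.  0.3 0.1] A 99.0 tilt 0.04 | twist -0.003 slide [-0.0029  0.0013  0.1132] q [ 0.18  0.15  1.29 -0.    1.71 -1.55] F [ 0.4  0.2 -3.3] w 0.0458 g 35.0
```

View pics/p3.png

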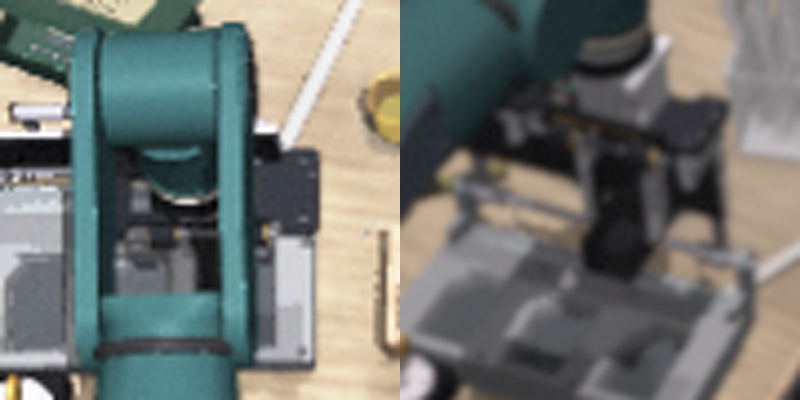

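Call:
{"api": "step_arm", "payload": {
  "fingers": [0.04,0.04,0.04,0.04,0.04,0.04,0.04,0.04,0.04,0.04,0.04,0.04,0.04,0.04],
  "slide": [
    [-0.002,0.001,0.01],
    [-0.003,0,0.014],
    [0,0,0.015],
    [0,0,0.015],
    [0,0,0.015],
    [0,0,0.015],
    [0,0,0.015],
    [0,0,0.015],
    [0,0,0.013],
    [0,0,0.01],
    [0,0,0.005],
    [0,0,0],
    [0,0,0],
    [0,0,0]
  ],
  "twist": [-0.003,0,0,0,0,0,0,0,0,0,0,0,0,0]
}}

```text
time: 31.22
position: [0.5627, 0.1592, 0.0725]
ee_rot: [-0.256, 3.129, 0.0]
force: [0.6, 0.1, -2.5]
gripper_width: 0.0454
grasp_force: 35.0
```

Run:
```python
from h import *
go((.5617,.158,.064),99.2,4)
s=snapshot("scene")
# overlay: predicted pocket_0 mouth (bed top) & die outline at current TCP (offset 2mm)
im=crop(s,140,135,80,60,10)
st=sense();p=np.array(st["position"]);w=np.radians(9.2)
def dr(x,y,z,col):
    q=(proj(s,verts(x,y,w,z,.042)[:5])-[140,135]+.5)*10-.5; cv2.polylines(im,[np.round(q).astype(np.int32)],True,col,1)
dr(.5597,.1577,.0443,(0,255,0)); X=np.array([np.cos(w),np.sin(w)])
c=p[:2]-.002*X
dr(*c,p[2]-.0195+.042,(0,255,255)); dr(*c,p[2]-.0195,(0,0,255))
cv2.imwrite("pics/p4.png",im)
```

```text
t 31.42 pos [0.5627 0.1592 0.0727] sd [0.1 0.  0.1] A 99.35 tilt 0.13 | twist 0.003 slide [ 0.0012 -0.001   0.0086] q [ 0.18  0.22  1.48  0.    1.43 -1.56] F [-0.1 -0.4 -2.4] w 0.0456 g 35.0
```

View pics/p4.png

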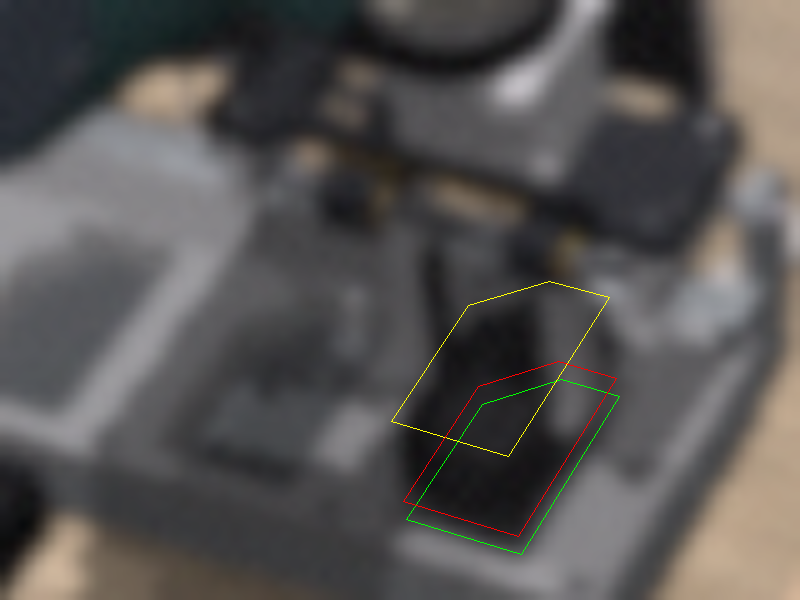

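The red predicted die outline matches the visible lower edge of the die, and the green pocket mouth lies just below it. I lower carefully.

Call:
{"api": "step_arm", "payload": {
  "fingers": [0.04,0.04,0.04,0.04,0.04,0.04,0.04,0.04,0.04],
  "slide": [
    [0.001,-0.001,0.002],
    [0,0,0.002],
    [0,0,0.002],
    [0,0,0.002],
    [0,0,0.002],
    [0,0,0.002],
    [0,0,0.001],
    [0,0,0],
    [0,0,0]
  ],
  "twist": [0.002,0,0,0,0,0,0,0,0]
}}

```text
time: 32.22
position: [0.5611, 0.1579, 0.0584]
ee_rot: [0.253, -3.131, -0.0]
force: [0.5, 0.6, -2.2]
gripper_width: 0.0455
grasp_force: 35.0
```

Run:
```python
from h import *
go((.5617,.158,.052),99.2,3); print(sense()["moment"])
```

```text
t 32.37 pos [0.5612 0.158  0.0586] sd [0.  0.  0.1] A 99.24 tilt 0.02 | twist 0.001 slide [-0.0005 -0.      0.0066] q [ 0.18  0.23  1.5   0.    1.41 -1.55] F [ 0.1 -0.  -2.8] w 0.0459 g 35.0
[ 0.06393613 -0.03235569 -0.00778397]
```

Already 5.5 mm below the rim with no contact. I continue down.

Call:
{"api": "step_arm", "payload": {
  "fingers": [0.04,0.04,0.04,0.04,0.04,0.04,0.04],
  "slide": [
    [0,0,0.0015],
    [0,0,0.0015],
    [0,0,0.0015],
    [0,0,0.0015],
    [0,0,0.001],
    [0,0,0],
    [0,0,0]
  ],
  "twist": [0,0,0,0,0,0,0]
}}

```text
time: 32.95
position: [0.562, 0.1585, 0.0525]
ee_rot: [-0.253, 3.129, 0.002]
force: [1.1, 2.4, 2.3]
gripper_width: 0.046
grasp_force: 35.0
```

Run:
```python
from h import *
go((.5617,.158,.052),99.2,3); print(sense()["moment"])
```

```text
t 33.1 pos [0.5619 0.1585 0.0525] sd [0. 0. 0.] A 99.24 tilt 0.15 | twist 0.001 slide [ 0.0003 -0.0005  0.0005] q [ 0.18  0.24  1.51  0.    1.39 -1.55] F [1.7 2.3 2.1] w 0.0457 g 35.0
[ 0.65586014 -0.16943402 -0.12104633]
```

Call:
{"api": "step_arm", "payload": {
  "fingers": [0.04,0.04,0.04,0.062,0.062,0.062,0.062,0.062],
  "slide": [
    [0,0,0.001],
    [0,0,0.001],
    [0,0,0],
    [0,0,0],
    [0,0,0],
    [0,0,0],
    [0,0,0],
    [0,0,0]
  ],
  "twist": [0,0,0,0,0,0,0,0]
}}

```text
time: 33.77
position: [0.5605, 0.1575, 0.0486]
ee_rot: [0.253, -3.13, 0.001]
force: [0.5, -0.3, -1.2]
gripper_width: 0.0621
grasp_force: 0.0
```

Call:
{"api": "step_arm", "payload": {
  "fingers": [0.062,0.062,0.062,0.062,0.062,0.062,0.062,0.062,0.062,0.062,0.062],
  "slide": [
    [0,0,-0.005],
    [0,0,-0.01],
    [0,0,-0.018],
    [0,0,-0.018],
    [0,0,-0.018],
    [0,0,-0.018],
    [0,0,-0.018],
    [0,0,-0.018],
    [0,0,-0.018],
    [0,0,-0.018],
    [0,0,0]
  ],
  "twist": [0,0,0,0,0,0,0,0,0,0,0]
}}

```text
time: 34.68
position: [0.5632, 0.1583, 0.2145]
ee_rot: [-0.252, 3.122, 0.001]
force: [-0.1, -0.4, 1.0]
gripper_width: 0.062
grasp_force: 0.0
```

```bash
python3 - <<'E'
from h import *
go((.4495,-.3095,.215),36,3)
E
python3 dies.py | tail -3
```

```text
t 34.83 pos [0.5616 0.158  0.21  ] sd [0.6 0.1 1.5] A 99.24 tilt 0.17 | twist 1.104 slide [-0.3123 -0.3655 -0.0056] q [ 0.18  0.16  1.28  0.    1.7  -1.55] F [-0.   0.3 -0.2] w 0.0622 g 0.0
[ 0.4493 -0.3096  2.1915] 0.0809
[ 0.4516 -0.3096  5.3655] 0.0994
BEST [ 0.44926329 -0.30955988  2.1914888 ]
```

Call:
{"api": "step_arm", "payload": {
  "fingers": [0.068,0.068,0.068,0.068,0.068,0.068,0.068,0.068,0.068,0.068],
  "slide": [
    [0,0,0],
    [0,0,0],
    [0,0,0],
    [0,0,0],
    [0,0,0],
    [0,0,0],
    [0,0,0],
    [0,0,0],
    [0,0,0],
    [0,0,0]
  ],
  "twist": [0.123,0.123,0.123,0.123,0.123,0.123,0.123,0.123,0.123,0]
}}

```text
time: 35.77
position: [0.5604, 0.1578, 0.2067]
ee_rot: [-1.433, -2.793, 0.003]
force: [-0.2, 0.0, 0.5]
gripper_width: 0.0676
grasp_force: 0.0
```

Call:
{"api": "step_arm", "payload": {
  "fingers": [0.068,0.068,0.068,0.068,0.068,0.068,0.068,0.068,0.068,0.068,0.068,0.068,0.068,0.068,0.068,0.068,0.068,0.068],
  "slide": [
    [-0.01,-0.0075,0],
    [-0.02,-0.0145,0],
    [-0.024,-0.0173,0],
    [-0.024,-0.0173,0],
    [-0.024,-0.0173,0],
    [-0.024,-0.0173,0],
    [-0.024,-0.0173,0],
    [-0.024,-0.0173,0],
    [-0.024,-0.0173,0],
    [-0.024,-0.0173,0],
    [-0.024,-0.0173,0],
    [-0.024,-0.0173,0],
    [-0.024,-0.0173,0],
    [-0.024,-0.0173,0],
    [-0.024,-0.0173,0],
    [-0.02,-0.0145,0],
    [-0.0175,-0.0125,0],
    [0,0,0]
  ],
  "twist": [0,0,0,0,0,0,0,0,0,0,0,0,0,0,0,0,0,0]
}}

```text
time: 37.27
position: [0.5592, -0.3149, 0.2068]
ee_rot: [-1.434, -2.793, 0.003]
force: [-0.2, -0.0, -1.4]
gripper_width: 0.0678
grasp_force: 0.0
```

Call:
{"api": "step_arm", "payload": {
  "fingers": [0.068,0.068,0.068,0.068,0.068,0.068,0.068,0.068,0.068,0.068],
  "slide": [
    [0.007,-0.01,0],
    [0.011,-0.015,0],
    [0.011,-0.015,0],
    [0.011,-0.015,0],
    [0.011,-0.015,0],
    [0.009,-0.013,0],
    [0.0055,-0.008,0],
    [0,0,0],
    [0,0,0],
    [0,0,0]
  ],
  "twist": [0,0,0,0,0,0,0,0,0,0]
}}

```text
time: 38.1
position: [0.4494, -0.3101, 0.2083]
ee_rot: [1.43, 2.797, 0.001]
force: [0.8, 0.5, 0.3]
gripper_width: 0.068
grasp_force: 0.0
```

Run:
```python
from h import *
go((.4493,-.3097,.0185),35.8,4)
s=snapshot("scene");t=snapshot("top")
W=np.hstack([crop(t,140,150,80,80,5),crop(s,130,110,80,80,5)]);V=np.hstack([crop(t,290,180,100,50,4),crop(s,240,200,100,50,4)]);cv2.imwrite("pics/p5.png",np.vstack([W,V]))
```

```text
t 38.3 pos [ 0.4495 -0.3101  0.2082] sd [0.  0.  0.1] A 35.87 tilt 0.02 | twist 0.001 slide [0.0004 0.     0.1897] q [-0.71  0.08  1.38  0.    1.69 -1.33] F [0.2 0.3 0.2] w 0.0679 g 0.0
```

View pics/p5.png

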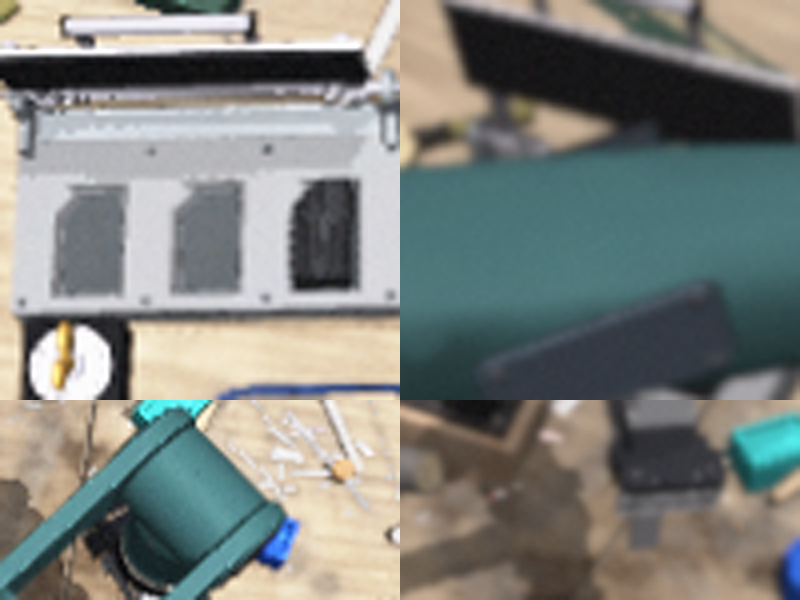

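Die_b is seated in the right pocket at (325,235), with its clip at the filled corner. Now I pick die_c.

Call:
{"api": "step_arm", "payload": {
  "fingers": [0.068,0.068,0.068,0.068,0.068,0.068,0.068,0.068,0.068,0.068,0.068,0.068,0.068,0.068,0.068],
  "slide": [
    [0,0,0.01],
    [0,0,0.018],
    [0,0,0.019],
    [0,0,0.019],
    [0,0,0.019],
    [0,0,0.019],
    [0,0,0.019],
    [0,0,0.018],
    [0,0,0.017],
    [0,0,0.015],
    [0,0,0.01],
    [0,0,0.006],
    [0,0,0],
    [0,0,0],
    [0,0,0]
  ],
  "twist": [0,0,0,0,0,0,0,0,0,0,0,0,0,0,0]
}}

```text
time: 39.65
position: [0.4496, -0.3107, 0.0205]
ee_rot: [1.43, 2.795, -0.001]
force: [0.3, -0.5, 0.7]
gripper_width: 0.0684
grasp_force: 0.0
```

Call:
{"api": "step_arm", "payload": {
  "fingers": [0.04,0.04,0.04,0.04,0.04,0.04,0.04],
  "slide": [
    [0,0,0],
    [0,0,0],
    [0,0,0],
    [0,0,0],
    [0,0,0],
    [0,0,0],
    [0,0,0]
  ],
  "twist": [0,0,0,0,0,0,0]
}}

```text
time: 40.23
position: [0.4493, -0.3104, 0.02]
ee_rot: [1.43, 2.796, 0.0]
force: [0.4, 0.5, 3.3]
gripper_width: 0.0469
grasp_force: 34.0
```

Run:
```python
from h import *
go((.4493,-.3097,.0185),35.8,3)
```

```text
t 40.38 pos [ 0.4493 -0.3104  0.0201] sd [0. 0. 0.] A 35.81 tilt 0.07 | twist 0.0 slide [0.0006 0.0004 0.0016] q [-0.71  0.19  1.64  0.    1.32 -1.33] F [0.2 0.9 3.9] w 0.047 g 34.0
```

Call:
{"api": "step_arm", "payload": {
  "fingers": [0.04,0.04,0.04,0.04,0.04,0.04,0.04,0.04,0.04,0.04,0.04,0.04,0.04,0.04,0.04,0.04],
  "slide": [
    [0,0,0],
    [0,0,0],
    [0,0,-0.005],
    [0,0,-0.01],
    [0,0,-0.016],
    [0,0,-0.018],
    [0,0,-0.018],
    [0,0,-0.018],
    [0,0,-0.018],
    [0,0,-0.018],
    [0,0,-0.018],
    [0,0,-0.018],
    [0,0,-0.018],
    [0,0,-0.015],
    [0,0,-0.005],
    [0,0,0]
  ],
  "twist": [0,0,0,0,0,0,0,0,0,0,0,0,0,0,0,0],
  "grip_force": 45
}}

```text
time: 41.72
position: [0.4491, -0.3107, 0.2158]
ee_rot: [1.43, 2.795, -0.001]
force: [0.5, 0.3, -2.1]
gripper_width: 0.0465
grasp_force: 43.8
```

Run:
```python
from h import *
go((.4493,-.3097,.0185),35.8,3)
s=snapshot("scene");t=snapshot("top")
uv=proj(s,[.449,-.31,.2])[0].astype(int);print(uv)
W=crop(s,uv[0]-33,uv[1]-25,67,50,12)[:600,:800]
p=np.array(sense()["position"]);w=np.radians(35.8-90+180)
q=(proj(s,verts(p[0],p[1],w,p[2]-.020+.042,.042))-[uv[0]-33,uv[1]-25]+.5)*12-.5
cv2.polylines(W,[np.round(q[:5]).astype(np.int32)],True,(0,255,255),1);cv2.polylines(W,[np.round(q[5:]).astype(np.int32)],True,(0,0,255),1)
cv2.imwrite("pics/p6.png",W)
```

```text
t 41.87 pos [ 0.4484 -0.31    0.2134] sd [0.2 0.2 0.6] A 35.8 tilt 0.11 | twist 0.0 slide [-0.0006  0.001   0.1949] q [-0.71  0.08  1.37 -0.    1.7  -1.33] F [-0.4  0.5 -2.8] w 0.0463 g 43.8
[297 227]
```

View pics/p6.png

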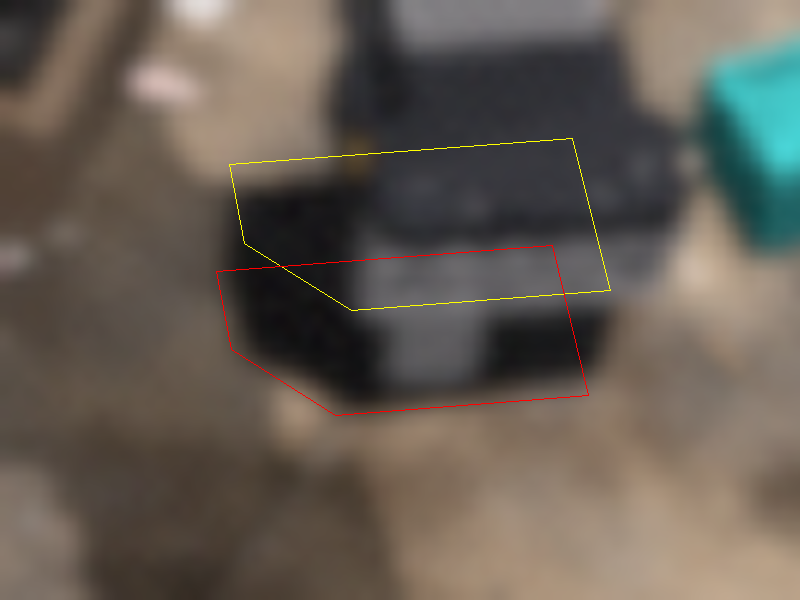

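```bash
cat > hand.py <<'E'
from h import *
import sys
def handfit(A0,tz,s=None):
    s=s or snapshot("scene"); p=np.array(sense()["position"]); w0=np.radians(A0)
    X=np.array([np.cos(w0),np.sin(w0)])
    uv=proj(s,[p[0],p[1],p[2]+.01])[0]; o,im=roi(s,uv,26); im=im.astype(int)
    nw=((im[...,0]-im[...,2])<12)|(im.max(2)<60)
    V=lambda q:verts(p[0]+q[0]*X[0],p[1]+q[0]*X[1],w0+q[1],p[2]-tz+.042+q[2],.042)
    H0=sil(s,o,nw.shape,[V((0,0,0))]); 
    near=cv2.dilate(H0,np.ones((61,61)))>0
    top=(proj(s,V((0,0,0)))-o+.5)*K; yy,xx=np.mgrid[:nw.shape[0],:nw.shape[1]]
    return s,p,o,nw,near,V,top,xx,yy
if __name__=="__main__":
    A=35.8+90
    s,p,o,nw,near,V,top,xx,yy=handfit(A,.020)
    sc=12/K; off=(np.array([297-33,227-25])-o)*K
    X0=(xx-off[0])*sc; Y0=(yy-off[1])*sc   # coordinates of crop p6
    reg=near&((X0<330)&(Y0>190)|(Y0>330))&(X0>150)&(X0<700)&(Y0<470)
    def cost(q): return np.mean((sil(s,o,nw.shape,[V(q)])>0)[reg]!=nw[reg])
    S=np.array([[0,0,0],[.004,0,0],[0,.08,0],[0,0,.004]])
    r=minimize(cost,[0,0,0],method="Nelder-Mead",options=dict(initial_simplex=S,maxiter=300)); print(r.x,r.fun,cost([0,0,0]))
    S2=S[:3,:2]; r=minimize(lambda q:cost([q[0],q[1],0]),[0,0],method="Nelder-Mead",options=dict(initial_simplex=S2)); print(r.x,r.fun)
E
python3 hand.py
```

```text
[-0.00160309  0.05811973  0.00583682] 0.01521532400489064 0.07820495403704207
[-0.00305847  0.09763527] 0.0657066521758819
```

The fit suggests die_c sits skewed in the fingers by about 3 degrees, and the grip width of 46.4 mm (against 45.7) agrees. I set it down and regrasp with the angle corrected.

Call:
{"api": "step_arm", "payload": {
  "fingers": [0.04,0.04,0.04,0.04,0.04,0.04,0.04,0.04,0.04,0.04,0.04,0.04,0.04,0.04,0.04],
  "slide": [
    [0,0,0.01],
    [0,0,0.018],
    [0,0,0.019],
    [0,0,0.019],
    [0,0,0.019],
    [0,0,0.019],
    [0,0,0.019],
    [0,0,0.018],
    [0,0,0.017],
    [0,0,0.015],
    [0,0,0.01],
    [0,0,0.005],
    [0,0,0.002],
    [0,0,0],
    [0,0,0]
  ],
  "twist": [0,0,0,0,0,0,0,0,0,0,0,0,0,0,0]
}}

```text
time: 43.27
position: [0.4494, -0.3107, 0.0253]
ee_rot: [1.43, 2.795, -0.0]
force: [0.1, 0.4, -1.9]
gripper_width: 0.0462
grasp_force: 43.8
```

Run:
```python
from h import *
go((.4493,-.3097,.0195),35.8,3)
```

```text
t 43.42 pos [ 0.4496 -0.3108  0.0256] sd [0. 0. 0.] A 35.81 tilt 0.13 | twist 0.0 slide [0.0011 0.0004 0.0061] q [-0.71  0.18  1.63  0.    1.33 -1.33] F [ 0.2 -0.3 -1.9] w 0.0461 g 43.8
```

Call:
{"api": "step_arm", "payload": {
  "fingers": [0.04,0.04,0.04,0.04,0.04,0.066,0.066,0.066,0.066,0.066,0.066],
  "slide": [
    [0,0,0.002],
    [0,0,0.002],
    [0,0,0.0015],
    [0,0,0],
    [0,0,0],
    [0,0,0],
    [0,0,0],
    [0,0,0],
    [-0.001,0,0],
    [0,0,0],
    [0,0,0]
  ],
  "twist": [0,0,0,0,0,0,0,0,-0.055,0,0]
}}

```text
time: 44.33
position: [0.4494, -0.311, 0.0186]
ee_rot: [-1.355, -2.834, -0.0]
force: [-0.2, -0.0, 0.4]
gripper_width: 0.0662
grasp_force: 0.0
```

Call:
{"api": "step_arm", "payload": {
  "fingers": [0.04,0.04,0.04,0.04,0.04,0.04,0.04,0.04,0.04],
  "slide": [
    [0,0,0],
    [0,0,0],
    [0,0,0],
    [0,0,0],
    [0,0,0],
    [0,0,0],
    [0,0,0],
    [0,0,0],
    [0,0,0]
  ],
  "twist": [0,0,0,0,0,0,0,0,0]
}}

```text
time: 45.08
position: [0.4495, -0.311, 0.0189]
ee_rot: [-1.354, -2.835, -0.0]
force: [1.1, -0.2, -0.4]
gripper_width: 0.0459
grasp_force: 44.7
```

Run:
```python
from h import *
go((.4493,-.3097,.0195),39,3)
```

```text
t 45.23 pos [ 0.4495 -0.311   0.0189] sd [0. 0. 0.] A 38.96 tilt 0.01 | twist -0.001 slide [ 0.0011  0.0007 -0.0006] q [-0.71  0.19  1.63  0.    1.32 -1.39] F [-0.1 -0.  -1.1] w 0.0456 g 44.7
```

The width is now 45.7 mm, so the grasp is aligned. I lift and re-check the fit numerically.

Call:
{"api": "step_arm", "payload": {
  "fingers": [0.04,0.04,0.04,0.04,0.04,0.04,0.04,0.04,0.04,0.04,0.04,0.04,0.04,0.04,0.04,0.04],
  "slide": [
    [0,0,-0.005],
    [0,0,-0.01],
    [0,0,-0.016],
    [0,0,-0.018],
    [0,0,-0.018],
    [0,0,-0.018],
    [0,0,-0.018],
    [0,0,-0.018],
    [0,0,-0.018],
    [0,0,-0.018],
    [0,0,-0.018],
    [0,0,-0.015],
    [0,0,-0.005],
    [0,0,0],
    [0,0,0],
    [0,0,0]
  ],
  "twist": [0,0,0,0,0,0,0,0,0,0,0,0,0,0,0,0]
}}

```text
time: 46.57
position: [0.4489, -0.3106, 0.2125]
ee_rot: [-1.352, -2.833, -0.001]
force: [-0.1, -0.1, -3.1]
gripper_width: 0.0459
grasp_force: 44.7
```

```bash
sed -i 's/A=35.8+90/A=39+90/; s/handfit(A,.020)/handfit(A,.019)/' hand.py
python3 - <<'E'
from h import *
go((.546,-.3107,.2135),39,3)
E
python3 hand.py
```

```text
t 46.72 pos [ 0.4489 -0.3106  0.2124] sd [0.1 0.1 0.1] A 38.96 tilt 0.17 | twist -0.001 slide [-0.0612  0.0754 -0.0013] q [-0.71  0.08  1.37  0.    1.7  -1.39] F [ 0.2  0.2 -2.8] w 0.046 g 44.7
[-0.00135138  0.01455461  0.00574119] 0.016746960311998165 0.0791465932553338
[-0.00427023  0.11161383] 0.06070199587061253
```

Call:
{"api": "step_arm", "payload": {
  "fingers": [0.04,0.04,0.04,0.04,0.04,0.04,0.04],
  "slide": [
    [-0.008,0.01,0],
    [-0.0125,0.0152,0],
    [-0.0125,0.0152,0],
    [-0.0125,0.0152,0],
    [-0.009,0.0115,0],
    [-0.0065,0.0083,0],
    [0,0,0]
  ],
  "twist": [0,0,0,0,0,0,0]
}}

```text
time: 47.35
position: [0.5479, -0.3105, 0.2124]
ee_rot: [-1.351, -2.835, -0.001]
force: [-0.5, 0.4, -3.3]
gripper_width: 0.0455
grasp_force: 44.7
```

Call:
{"api": "step_arm", "payload": {
  "fingers": [0.04,0.04,0.04,0.04,0.04,0.04,0.04,0.04,0.04,0.04,0.04,0.04,0.04,0.04,0.04,0.04,0.04,0.04,0.04,0.04],
  "slide": [
    [0.012,0.0097,0],
    [0.0243,0.0197,0],
    [0.0243,0.0197,0],
    [0.0243,0.0197,0],
    [0.0243,0.0197,0],
    [0.0243,0.0197,0],
    [0.0243,0.0197,0],
    [0.0243,0.0197,0],
    [0.0243,0.0197,0],
    [0.0243,0.0197,0],
    [0.0243,0.0197,0],
    [0.0243,0.0197,0],
    [0.0243,0.0197,0],
    [0.0243,0.0197,0],
    [0.0243,0.0197,0],
    [0.0243,0.0197,0],
    [0.0243,0.0197,0],
    [0.0243,0.0197,0],
    [0.0125,0.0094,0],
    [0,0,0]
  ],
  "twist": [0,0,0,0,0,0,0,0,0,0,0,0,0,0,0,0,0,0,0,0]
}}

```text
time: 49.02
position: [0.5444, 0.2553, 0.2138]
ee_rot: [-1.346, -2.837, -0.002]
force: [0.2, -0.8, -2.5]
gripper_width: 0.0458
grasp_force: 44.7
```

Call:
{"api": "step_arm", "payload": {
  "fingers": [0.04,0.04,0.04,0.04,0.04,0.04,0.04,0.04,0.04,0.04,0.04,0.04,0.04,0.04,0.04,0.04,0.04,0.04,0.04,0.04],
  "slide": [
    [0,0,0],
    [0,0,0],
    [0,0,0],
    [0,0,0],
    [0,0,0],
    [0,0,0],
    [0,0,0],
    [0,0,0],
    [0,0,0],
    [0,0,0],
    [0,0,0],
    [0,0,0],
    [0,0,0],
    [0,0,0],
    [0,0,0],
    [0,0,0],
    [0,0,0],
    [0,0,0],
    [0,0,0],
    [0,0,0]
  ],
  "twist": [0.06,0.12,0.12,0.12,0.12,0.12,0.12,0.12,0.12,0.12,0.12,0.12,0.12,0.12,0.12,0.12,0.12,0.12,0,0]
}}

```text
time: 50.68
position: [0.5459, 0.251, 0.2142]
ee_rot: [3.132, 0.24, -0.0]
force: [0.3, -0.5, -3.4]
gripper_width: 0.0462
grasp_force: 44.7
```

Run:
```python
from h import *
go((.5457,.2527,.0725),-80.8,4)
```

```text
t 50.88 pos [0.5462 0.2513 0.2142] sd [0.1 0.2 0.1] A -81.27 tilt 0.0 | twist -0.008 slide [-0.0003 -0.0014  0.1417] q [0.34 0.2  1.23 0.   1.71 1.76] F [-0.2  0.1 -2.6] w 0.0455 g 44.7
```

Call:
{"api": "step_arm", "payload": {
  "fingers": [0.04,0.04,0.04,0.04,0.04,0.04,0.04,0.04,0.04,0.04,0.04,0.04,0.04,0.04],
  "slide": [
    [0,-0.0015,0.01],
    [0,0,0.014],
    [0,0,0.015],
    [0,0,0.015],
    [0,0,0.015],
    [0,0,0.015],
    [0,0,0.015],
    [0,0,0.015],
    [0,0,0.013],
    [0,0,0.01],
    [0,0,0.005],
    [0,0,0],
    [0,0,0],
    [0,0,0]
  ],
  "twist": [-0.008,0,0,0,0,0,0,0,0,0,0,0,0,0]
}}

```text
time: 52.05
position: [0.5471, 0.2536, 0.0731]
ee_rot: [-3.131, -0.249, -0.003]
force: [0.1, 0.6, -2.6]
gripper_width: 0.0461
grasp_force: 44.7
```

Run:
```python
from h import *
go((.5457,.2527,.0585),-80.8,4)
```

```text
t 52.25 pos [0.5471 0.2536 0.0732] sd [0.1 0.1 0.1] A -80.9 tilt 0.13 | twist -0.002 slide [-0.0015  0.0006  0.0147] q [0.34 0.26 1.43 0.   1.44 1.75] F [ 0.2  0.3 -2.5] w 0.0457 g 44.7
```

Call:
{"api": "step_arm", "payload": {
  "fingers": [0.04,0.04,0.04,0.04,0.04,0.04,0.04,0.04,0.04,0.04],
  "slide": [
    [-0.0012,0.0005,0.002],
    [0,0,0.002],
    [0,0,0.002],
    [0,0,0.002],
    [0,0,0.002],
    [0,0,0.002],
    [0,0,0.002],
    [0,0,0.001],
    [0,0,0],
    [0,0,0]
  ],
  "twist": [-0.001,0,0,0,0,0,0,0,0,0]
}}

```text
time: 53.08
position: [0.5476, 0.2522, 0.0604]
ee_rot: [3.131, 0.251, 0.009]
force: [0.7, -3.1, 6.9]
gripper_width: 0.0456
grasp_force: 45.0
```

Run:
```python
from h import *
go((.5457,.2527,.052),-80.8,3); print(sense()["moment"])
```

```text
t 53.23 pos [0.5476 0.2522 0.0604] sd [0. 0. 0.] A -80.84 tilt 0.35 | twist -0.001 slide [-0.0018 -0.0008  0.0084] q [ 0.34  0.27  1.45 -0.    1.41  1.75] F [ 0.4 -2.4  7.2] w 0.0459 g 45.0
[-0.61482719  0.40772603  0.18933005]
```

Contact came at 3 mm depth, and the moment points to the front edge. I raise a little, shift 3 mm to the back, and try again.

Call:
{"api": "step_arm", "payload": {
  "fingers": [0.04,0.04,0.04,0.04,0.04,0.04,0.04,0.04,0.04],
  "slide": [
    [0,0,-0.003],
    [0.0015,0,-0.001],
    [0.0015,0,0],
    [0,0,0],
    [0,0,0.0015],
    [0,0,0.0015],
    [0,0,0.001],
    [0,0,0],
    [0,0,0]
  ],
  "twist": [0,0,0,0,0,0,0,0,0]
}}

```text
time: 53.98
position: [0.5488, 0.2533, 0.0571]
ee_rot: [-3.131, -0.251, -0.002]
force: [3.0, 0.1, -2.1]
gripper_width: 0.0455
grasp_force: 45.0
```

Run:
```python
from h import *
go((.5485,.2527,.052),-80.8,3); print(sense()["moment"])
```

```text
t 54.13 pos [0.5488 0.2532 0.0572] sd [0. 0. 0.] A -80.85 tilt 0.09 | twist -0.001 slide [-0.0004  0.0005  0.0052] q [0.34 0.28 1.45 0.   1.41 1.75] F [ 3.1  0.6 -2.5] w 0.0457 g 45.0
[ 0.15169611 -0.59041726 -0.08514667]
```

Call:
{"api": "step_arm", "payload": {
  "fingers": [0.04,0.04,0.04,0.04,0.04,0.04,0.04],
  "slide": [
    [0.001,0,0.0015],
    [0,0,0.0015],
    [0,0,0.0015],
    [0,0,0.0015],
    [0,0,0.0005],
    [0,0,0],
    [0,0,0]
  ],
  "twist": [0,0,0,0,0,0,0]
}}

```text
time: 54.72
position: [0.55, 0.2535, 0.0538]
ee_rot: [-3.131, -0.251, -0.005]
force: [-0.9, -1.0, 9.7]
gripper_width: 0.0457
grasp_force: 45.0
```

Run:
```python
from h import *
go((.5485,.2527,.052),-80.8,3); print(sense()["moment"])
```

```text
t 54.87 pos [0.55   0.2534 0.0538] sd [0. 0. 0.] A -80.85 tilt 0.18 | twist -0.001 slide [-0.0016  0.0005  0.0018] q [ 0.34  0.28  1.45 -0.    1.41  1.75] F [-0.5 -0.7  9.9] w 0.0453 g 45.0
[-0.26807639  0.26463014 -0.08767005]
```

Call:
{"api": "step_arm", "payload": {
  "fingers": [0.062,0.062,0.062,0.062,0.062,0.062],
  "slide": [
    [0,0,-0.001],
    [0,0,0],
    [0,0,0],
    [0,0,0],
    [0,0,0],
    [0,0,0]
  ],
  "twist": [0,0,0,0,0,0]
}}

```text
time: 55.37
position: [0.5487, 0.2531, 0.0508]
ee_rot: [3.131, 0.251, -0.002]
force: [-0.5, -1.2, -0.2]
gripper_width: 0.0618
grasp_force: 0.0
```

Call:
{"api": "step_arm", "payload": {
  "fingers": [0.062,0.062,0.062,0.062,0.062,0.062,0.062,0.062,0.062,0.062,0.062,0,0,0,0,0,0,0,0,0],
  "slide": [
    [0,0,-0.005],
    [0,0,-0.01],
    [0,0,-0.018],
    [0,0,-0.018],
    [0,0,-0.009],
    [0,0,0],
    [0,0,0],
    [0,0,0],
    [0,0,0],
    [0,0,0],
    [0,0,0],
    [0,0,0],
    [0,0,0],
    [0,0,0],
    [0,0,0],
    [0,0,0],
    [0,0,0],
    [0,0,0],
    [0,0,0],
    [0,0,0]
  ],
  "twist": [0,0,0,0,0,0,0,0,0,0,0,0,0,0,0,0,0,0,0,0]
}}

```text
time: 57.03
position: [0.5492, 0.2532, 0.1115]
ee_rot: [-3.131, -0.251, -0.0]
force: [-0.4, -1.0, -0.6]
gripper_width: 0.0053
grasp_force: 0.0
```

Run:
```python
from h import *
go((.5446,.2528,.0744),-80.8,3)
```

```text
t 57.18 pos [0.5492 0.2533 0.1115] sd [0. 0. 0.] A -80.84 tilt 0.01 | twist -0.001 slide [-0.0046 -0.0003  0.0371] q [0.34 0.24 1.38 0.   1.52 1.75] F [ 0.1 -0.3 -0.1] w 0.0001 g 0.0
```

Call:
{"api": "step_arm", "payload": {
  "fingers": [0,0,0,0,0,0,0,0,0,0],
  "slide": [
    [-0.002,0,0.008],
    [-0.0025,0,0.01],
    [0,0,0.01],
    [0,0,0.005],
    [0,0,0.002],
    [0,0,0.0015],
    [0,0,0.0015],
    [0,0,0.001],
    [0,0,0],
    [0,0,0]
  ],
  "twist": [0,0,0,0,0,0,0,0,0,0]
}}

```text
time: 58.02
position: [0.5433, 0.2521, 0.0752]
ee_rot: [3.131, 0.251, -0.004]
force: [-7.8, -2.5, 14.2]
gripper_width: 0.0007
grasp_force: 7.0
```

Run:
```python
from h import *
go((.5446,.2528,.0744),-80.8,3)
```

```text
t 58.17 pos [0.5433 0.2521 0.0752] sd [0. 0. 0.] A -80.83 tilt 0.13 | twist -0.001 slide [ 0.0014 -0.0005  0.0008] q [ 0.34  0.26  1.44 -0.    1.45  1.75] F [-7.7 -2.8 14.4] w 0.0002 g 7.0
```

Run:
```python
from h import *
t=snapshot("top");s=snapshot("scene")
print(unproj(t,[(153,155),(189.5,154.5),(171.2,154.8)],.287)); print(unproj(s,[(240*.64,163*.64),(298*.64,182*.64)],.287))
go((.6315,.2669,.34),9.2,3)
```

```text
[[0.62263834 0.33265793 0.287     ]
 [0.64212181 0.2011051  0.287     ]
 [0.63215761 0.26683971 0.287     ]]
[[0.6143337  0.33203282 0.287     ]
 [0.62404263 0.18022312 0.287     ]]
t 58.42 pos [0.5433 0.2521 0.0752] sd [0. 0. 0.] A -80.83 tilt 0.13 | twist -1.571 slide [ 0.0004  0.0888 -0.265 ] q [ 0.34  0.26  1.44 -0.    1.45  1.75] F [-7.9 -2.8 13.7] w 0.0003 g 7.0
```

Call:
{"api": "step_arm", "payload": {
  "fingers": [0,0,0,0,0,0,0,0,0,0,0,0,0,0,0,0],
  "slide": [
    [0,0,-0.005],
    [0,0,-0.01],
    [0,0,-0.018],
    [0,0,-0.02],
    [0,0,-0.02],
    [0,0,-0.02],
    [0,0,-0.02],
    [0,0,-0.02],
    [0,0,-0.02],
    [0,0,-0.02],
    [0,0,-0.02],
    [0,0,-0.02],
    [0,0,-0.02],
    [0,0,-0.02],
    [0,0,-0.02],
    [0,0,0]
  ],
  "twist": [0,0,0,0,0,0,0,0,0,0,0,0,0,0,0,0]
}}

```text
time: 59.75
position: [0.5459, 0.2529, 0.3504]
ee_rot: [-3.129, -0.25, -0.013]
force: [-1.7, -0.5, 1.0]
gripper_width: 0.0004
grasp_force: 0.0
```

Call:
{"api": "step_arm", "payload": {
  "fingers": [0.06,0.06,0.06,0.06,0.06,0.06,0.06,0.06,0.06,0.06,0.06,0.06,0.06,0.06,0.06,0.06],
  "slide": [
    [0,0,0],
    [0,0,0],
    [0,0,0],
    [0,0,0],
    [0,0,0],
    [0,0,0],
    [0,0,0],
    [0,0,0],
    [0,0,0],
    [0,0,0],
    [0,0,0],
    [0,0,0],
    [0,0,0],
    [0,0,0],
    [0,0,0],
    [0,0,0]
  ],
  "twist": [-0.12,-0.12,-0.12,-0.12,-0.12,-0.12,-0.12,-0.12,-0.12,-0.12,-0.12,-0.12,-0.12,-0.011,0,0]
}}

```text
time: 61.08
position: [0.5447, 0.2525, 0.3447]
ee_rot: [-2.039, -2.389, 0.001]
force: [-0.4, 0.2, -0.2]
gripper_width: 0.0599
grasp_force: 0.0
```

Run:
```python
from h import *
go((.6315,.2669,.34),9.2,3)
```

```text
t 61.23 pos [0.5447 0.2525 0.3451] sd [0.  0.  0.1] A 9.08 tilt 0.03 | twist -0.002 slide [0.0003 0.088  0.005 ] q [0.34 0.22 0.94 0.   1.98 0.18] F [-0.3  0.4  0.2] w 0.06 g 0.0
```

Call:
{"api": "step_arm", "payload": {
  "fingers": [0.06,0.06,0.06,0.06,0.06,0.06,0.06,0.06,0.06,0.06],
  "slide": [
    [0,0.008,0],
    [0,0.015,0],
    [0,0.018,0],
    [0,0.018,0],
    [0,0.015,0],
    [0,0.01,0],
    [0,0.004,0],
    [0,0,0],
    [0,0,0],
    [0,0,0]
  ],
  "twist": [0,0,0,0,0,0,0,0,0,0]
}}

```text
time: 62.07
position: [0.6313, 0.2666, 0.346]
ee_rot: [2.037, 2.392, 0.001]
force: [-0.4, -0.0, 0.9]
gripper_width: 0.0602
grasp_force: 0.0
```

Run:
```python
from h import *
go((.6318,.2669,.271),9.2,3)
s=snapshot("scene");t=snapshot("top")
W=np.hstack([crop(t,140,130,80,90,5),crop(s,110,60,80,90,5)]);cv2.imwrite("pics/p7.png",W)
```

```text
t 62.22 pos [0.6311 0.2666 0.3463] sd [0.  0.  0.1] A 9.18 tilt 0.06 | twist -0.0 slide [0.0002 0.0007 0.0753] q [0.32 0.44 0.66 0.   2.04 0.16] F [-0.3  0.3 -0. ] w 0.0603 g 0.0
```

View pics/p7.png

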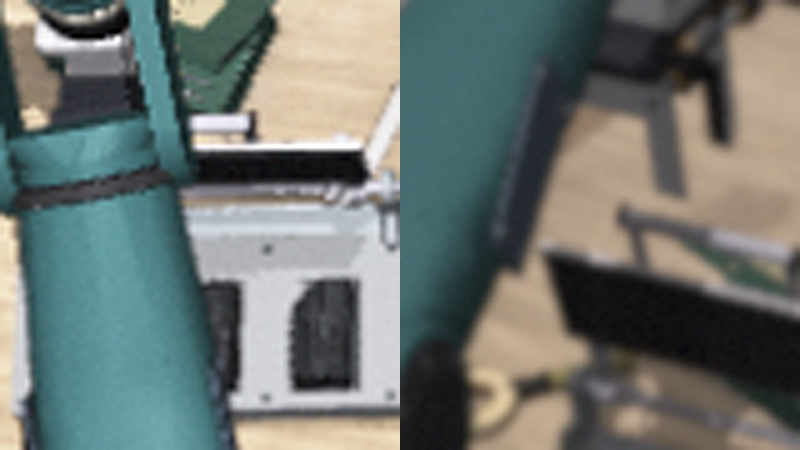

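The gripper is above the bar (about (740,240) in the scene half). The die in the middle pocket is dark at (225,335) and die_b is at (325,335). I lower and take the bar.

Call:
{"api": "step_arm", "payload": {
  "fingers": [0.06,0.06,0.06,0.06,0.06,0.06,0.06,0.06,0.06,0.06,0.006,0.006,0.006,0.006,0.006,0.006,0.006,0.006,0.006],
  "slide": [
    [0,0.0007,0.01],
    [0,0,0.012],
    [0,0,0.012],
    [0,0,0.012],
    [0,0,0.012],
    [0,0,0.01],
    [0,0,0.007],
    [0,0,0],
    [0,0,0],
    [0,0,0],
    [0,0,0],
    [0,0,0],
    [0,0,0],
    [0,0,0],
    [0,0,0],
    [0,0,0],
    [0,0,0],
    [0,0,0],
    [0,0,0]
  ],
  "twist": [0,0,0,0,0,0,0,0,0,0,0,0,0,0,0,0,0,0,0],
  "grip_force": 30
}}

```text
time: 63.9
position: [0.6331, 0.2668, 0.2703]
ee_rot: [2.036, 2.391, 0.002]
force: [2.5, 1.7, -1.2]
gripper_width: 0.0135
grasp_force: 30.0
```

Run:
```python
from h import *
go((.6318,.2669,.271),9.2,3)
# arc plan: TCP deltas for theta steps (tool y = press X, tool z = down)
th=np.linspace(1.46,.01,26); y=-.2*np.cos(th); z=-.2*np.sin(th)
print(np.round(np.c_[np.diff(y),np.diff(z)],4).tolist())
```

```text
t 64.05 pos [0.6328 0.2668 0.2702] sd [0.1 0.  0. ] A 9.16 tilt 0.06 | twist -0.001 slide [ 0.0003 -0.001  -0.0008] q [0.32 0.41 0.86 0.   1.88 0.16] F [ 4.   1.  -1.3] w 0.0131 g 30.0
[[-0.0115, 0.0016], [-0.0114, 0.0023], [-0.0112, 0.0029], [-0.011, 0.0036], [-0.0108, 0.0042], [-0.0105, 0.0048], [-0.0102, 0.0054], [-0.0099, 0.006], [-0.0095, 0.0066], [-0.0091, 0.0071], [-0.0087, 0.0076], [-0.0083, 0.0081], [-0.0078, 0.0086], [-0.0073, 0.009], [-0.0067, 0.0094], [-0.0062, 0.0098], [-0.0056, 0.0102], [-0.005, 0.0105], [-0.0044, 0.0107], [-0.0037, 0.011], [-0.0031, 0.0112], [-0.0025, 0.0113], [-0.0018, 0.0115], [-0.0011, 0.0115], [-0.0005, 0.0116]]
```

Call:
{"api": "step_arm", "payload": {
  "fingers": [0.006,0.006,0.006,0.006,0.006,0.006,0.006,0.006,0.006,0.006,0.006,0.006,0.006,0.006],
  "slide": [
    [0,-0.0115,0.0016],
    [0,-0.0114,0.0023],
    [0,-0.0112,0.0029],
    [0,-0.011,0.0036],
    [0,-0.0108,0.0042],
    [0,-0.0105,0.0048],
    [0,-0.0102,0.0054],
    [0,-0.0099,0.006],
    [0,-0.0095,0.0066],
    [0,-0.0091,0.0071],
    [0,-0.0087,0.0076],
    [0,-0.0083,0.0081],
    [0,0,0],
    [0,0,0]
  ],
  "twist": [0,0,0,0,0,0,0,0,0,0,0,0,0,0],
  "grip_force": 40
}}

```text
time: 65.22
position: [0.5131, 0.2479, 0.2125]
ee_rot: [2.035, 2.39, 0.01]
force: [5.3, 2.6, 2.5]
gripper_width: 0.0128
grasp_force: 40.0
```

Run:
```python
from h import *
go((.6318,.2669,.271),9.2,3)
```

```text
t 65.37 pos [0.5132 0.2479 0.2125] sd [0. 0. 0.] A 9.17 tilt 0.37 | twist -0.0 slide [-1.000e-04  1.204e-01 -5.770e-02] q [0.35 0.13 1.31 0.   1.69 0.19] F [4.7 2.1 3. ] w 0.0125 g 40.0
```

Call:
{"api": "step_arm", "payload": {
  "fingers": [0.006,0.006,0.006,0.006,0.006,0.006,0.006,0.006,0.006,0.006,0.006,0.006,0.006,0.006,0.006],
  "slide": [
    [0,-0.0078,0.0086],
    [0,-0.0073,0.009],
    [0,-0.0067,0.0094],
    [0,-0.0062,0.0098],
    [0,-0.0056,0.0102],
    [0,-0.005,0.0105],
    [0,-0.0044,0.0107],
    [0,-0.0037,0.011],
    [0,-0.0031,0.0112],
    [0,-0.0025,0.0113],
    [0,-0.0018,0.0115],
    [0,-0.0011,0.0115],
    [0,-0.0005,0.009],
    [0,0,0],
    [0,0,0]
  ],
  "twist": [0,0,0,0,0,0,0,0,0,0,0,0,0,0,0]
}}

```text
time: 66.62
position: [0.4601, 0.2397, 0.08]
ee_rot: [2.034, 2.388, 0.013]
force: [4.9, 2.0, 6.3]
gripper_width: 0.013
grasp_force: 40.0
```

Run:
```python
from h import *
go((.6318,.2669,.271),9.2,3)
```

```text
t 66.77 pos [0.4602 0.2397 0.0803] sd [0.  0.  0.1] A 9.17 tilt 0.55 | twist -0.001 slide [-0.0002  0.1755 -0.1891] q [0.37 0.07 1.64 0.   1.42 0.21] F [5.6 2.3 6.9] w 0.013 g 40.0
```

Call:
{"api": "step_arm", "payload": {
  "fingers": [0.006,0.006,0.006,0.006,0.006,0.006],
  "slide": [
    [0,0,0.0015],
    [0,0,0.0015],
    [0,0,0.0015],
    [0,0,0.0015],
    [0,0,0],
    [0,0,0]
  ],
  "twist": [0,0,0,0,0,0]
}}

```text
time: 67.27
position: [0.46, 0.2396, 0.0747]
ee_rot: [2.034, 2.389, 0.013]
force: [4.4, 0.6, 8.0]
gripper_width: 0.0125
grasp_force: 40.0
```

Run:
```python
from h import *
go((.6318,.2669,.0735),9.2,2)
```

```text
t 67.37 pos [0.46   0.2397 0.0747] sd [0. 0. 0.] A 9.17 tilt 0.54 | twist -0.0 slide [-0.0006  0.1739  0.0028] q [0.37 0.07 1.65 0.   1.41 0.21] F [3.2 1.6 8.6] w 0.0133 g 40.0
```

Call:
{"api": "step_arm", "payload": {
  "fingers": [0.006,0.006,0.006,0.006],
  "slide": [
    [0,0,0.0015],
    [0,0,0.0015],
    [0,0,0],
    [0,0,0]
  ],
  "twist": [0,0,0,0]
}}

```text
time: 67.7
position: [0.46, 0.2396, 0.0728]
ee_rot: [2.034, 2.389, 0.013]
force: [1.8, 0.8, 13.1]
gripper_width: 0.0126
grasp_force: 40.0
```

Run:
```python
from h import *
go((.6318,.2669,.0735),9.2,2)
```

```text
t 67.8 pos [0.46   0.2396 0.0728] sd [0. 0. 0.] A 9.17 tilt 0.55 | twist -0.0 slide [-0.0006  0.1739  0.001 ] q [0.37 0.08 1.65 0.   1.41 0.21] F [ 1.8  1.  12.8] w 0.0127 g 40.0
```

Call:
{"api": "step_arm", "payload": {
  "fingers": [0.006,0.006,0.006,0.006,0.006],
  "slide": [
    [0,0,0.0015],
    [0,0,0.0015],
    [0,0,0],
    [0,0,0],
    [0,0,0]
  ],
  "twist": [0,0,0,0,0]
}}

```text
time: 68.22
position: [0.4601, 0.2397, 0.072]
ee_rot: [2.033, 2.388, 0.014]
force: [-2.4, -1.2, 22.7]
gripper_width: 0.0134
grasp_force: 40.0
```

Run:
```python
from h import *
go((.6318,.2669,.0735),9.2,2)
s=snapshot("scene");t=snapshot("top")
W=np.hstack([crop(t,130,130,100,100,4),crop(s,100,90,100,100,4)]);cv2.imwrite("pics/p8.png",W)
np.savez("pics/plate.npz",s=s["frame"],t=t["frame"])
```

```text
t 68.32 pos [0.4601 0.2397 0.072 ] sd [0. 0. 0.] A 9.18 tilt 0.59 | twist -0.0 slide [-0.0006  0.1739  0.0002] q [0.37 0.08 1.65 0.   1.4  0.21] F [-1.9 -1.  21.8] w 0.0126 g 40.0
```

The stop is hard: z stays at 0.072 while the force rises to 22 N. The bar is therefore at about 0.089 m, so the plate is level. I ride it back up along the arc.

Call:
{"api": "step_arm", "payload": {
  "fingers": [0.006,0.006,0.006,0.006,0.006,0.006,0.006,0.006,0.006,0.006,0.006,0.006,0.006,0.006,0.006,0.006],
  "slide": [
    [0,0,-0.004],
    [0,0,-0.0046],
    [0,0.0005,-0.0116],
    [0,0.0011,-0.0115],
    [0,0.0018,-0.0115],
    [0,0.0025,-0.0113],
    [0,0.0031,-0.0112],
    [0,0.0037,-0.011],
    [0,0.0044,-0.0107],
    [0,0.005,-0.0105],
    [0,0.0056,-0.0102],
    [0,0.0062,-0.0098],
    [0,0.0067,-0.0094],
    [0,0.0073,-0.009],
    [0,0.0078,-0.0086],
    [0,0,0]
  ],
  "twist": [0,0,0,0,0,0,0,0,0,0,0,0,0,0,0,0]
}}

```text
time: 69.75
position: [0.5165, 0.2481, 0.2076]
ee_rot: [2.036, 2.388, 0.009]
force: [15.3, 4.7, -9.9]
gripper_width: 0.0129
grasp_force: 40.0
```

Call:
{"api": "step_arm", "payload": {
  "fingers": [0.006,0.006,0.006,0.006,0.006,0.006,0.006,0.006,0.006,0.006,0.006,0.006,0.006,0.006,0.006],
  "slide": [
    [0,0.0083,-0.0081],
    [0,0.0087,-0.0076],
    [0,0.0091,-0.0071],
    [0,0.0095,-0.0066],
    [0,0.0099,-0.006],
    [0,0.0102,-0.0054],
    [0,0.0105,-0.0048],
    [0,0.0108,-0.0042],
    [0,0.011,-0.0036],
    [0,0.0112,-0.0029],
    [0,0.0114,-0.0023],
    [0,0.0115,-0.0016],
    [0,0,0],
    [0,0,0],
    [0,0,0]
  ],
  "twist": [0,0,0,0,0,0,0,0,0,0,0,0,0,0,0]
}}

```text
time: 71.0
position: [0.6323, 0.2663, 0.2697]
ee_rot: [2.037, 2.391, -0.001]
force: [3.2, -0.7, 0.6]
gripper_width: 0.0128
grasp_force: 40.0
```

Run:
```python
from h import *
go((.6318,.2669,.2702),9.2,2)
```

```text
t 71.1 pos [0.6321 0.2663 0.2697] sd [0. 0. 0.] A 9.15 tilt 0.03 | twist -0.001 slide [ 0.0006 -0.0002 -0.0005] q [ 0.32  0.4   0.86 -0.    1.88  0.16] F [ 3.4 -0.6  1.1] w 0.0126 g 40.0
```

Call:
{"api": "step_arm", "payload": {
  "fingers": [0.06,0.06,0.06,0.06,0.06,0.06,0.06,0.06,0.06,0.06,0.06,0.06],
  "slide": [
    [0,0,0],
    [0,0,0],
    [0,0,0],
    [0,0,0],
    [0,0,0],
    [0,0,-0.01],
    [0,0,-0.015],
    [0,0,-0.015],
    [0,0,-0.015],
    [0,0,-0.015],
    [0,0,-0.01],
    [0,0,0]
  ],
  "twist": [0,0,0,0,0,0,0,0,0,0,0,0]
}}

```text
time: 72.1
position: [0.6326, 0.2669, 0.3537]
ee_rot: [2.035, 2.39, 0.008]
force: [0.1, 1.4, 1.0]
gripper_width: 0.0601
grasp_force: 0.0
```

Call:
{"api": "step_arm", "payload": {
  "fingers": [0.05,0.05,0.05,0.05,0.05,0.05,0.05,0.05,0.05,0.05,0.05,0.05,0.05,0.05,0.05,0.05],
  "slide": [
    [0,-0.01,0],
    [-0.01,-0.015,0],
    [-0.02,-0.02,0],
    [-0.02,-0.02,0],
    [-0.02,-0.02,0],
    [-0.02,-0.02,0],
    [-0.02,-0.02,0],
    [-0.02,-0.02,0],
    [-0.02,-0.02,0],
    [-0.02,-0.02,0],
    [-0.02,-0.01,0],
    [-0.02,0,0],
    [-0.02,0,0],
    [-0.01,0,0],
    [0,0,0],
    [0,0,0]
  ],
  "twist": [0,0,0,0,0,0,0,0,0,0,0,0,0,0,0,0]
}}

```text
time: 73.43
position: [0.4779, -0.0012, 0.3493]
ee_rot: [-2.037, -2.39, -0.0]
force: [1.4, -0.5, 0.7]
gripper_width: 0.0501
grasp_force: 0.0
```

Run:
```python
from h import *
go((.4242,.3463,.2),9.2,2)
s=snapshot("scene");t=snapshot("top")
k=np.array([.4242,.3463])
for d,n in((t,"top"),(s,"scene")):
    uv=proj(d,[k[0],k[1],.0665])[0]; o,im=roi(d,uv,13); im=im.astype(int)
    g=((im[...,0]-im[...,2])>55).astype(np.uint8)
    nl,lab,st,ce=cv2.connectedComponentsWithStats(g)
    i=1+np.argmax(st[1:,4]); yy,xx=np.where(lab==i); P=np.c_[xx,yy]/K+o
    c=P.mean(0); w,v=np.linalg.eigh(np.cov((P-c).T)); a=v[:,1]; L=np.ptp((P-c)@a)
    e=[c-a*L/2,c+a*L/2]; print(n,uv,c,e,"world",unproj(d,e+[c],.0725).round(4).tolist())
W=np.hstack([crop(t,130,140,100,100,4),crop(s,95,95,100,100,4)]);
W2=np.hstack([crop(t,230,170,150,50,2.6666),crop(s,200,170,150,60,2.6666)[:133]]); cv2.imwrite("pics/p9.png",np.vstack([W,W2]))
```

```text
t 73.53 pos [ 0.478  -0.0006  0.3495] sd [0.  0.1 0.1] A 9.21 tilt 0.05 | twist 0.0 slide [0.3509 0.0025 0.1498] q [-0.12 -0.06  1.23  0.    1.97 -0.28] F [0.  0.1 0.3] w 0.0498 g 0.0
top [151.47366186 221.69104896] [152.45075188 221.010401  ] [array([153.23269894, 214.26410391]), array([151.66880482, 227.7566981 ])] world [[0.4535, 0.3437, 0.0725], [0.3991, 0.3392, 0.0725], [0.4262, 0.3414, 0.0725]]
scene [126.48003324 180.31087498] [126.75463223 178.98296837] [array([130.82002178, 174.68940675]), array([122.68924268, 183.27652999])] world [[0.4502, 0.3461, 0.0725], [0.4022, 0.344, 0.0725], [0.426, 0.3451, 0.0725]]
```

View pics/p9.png

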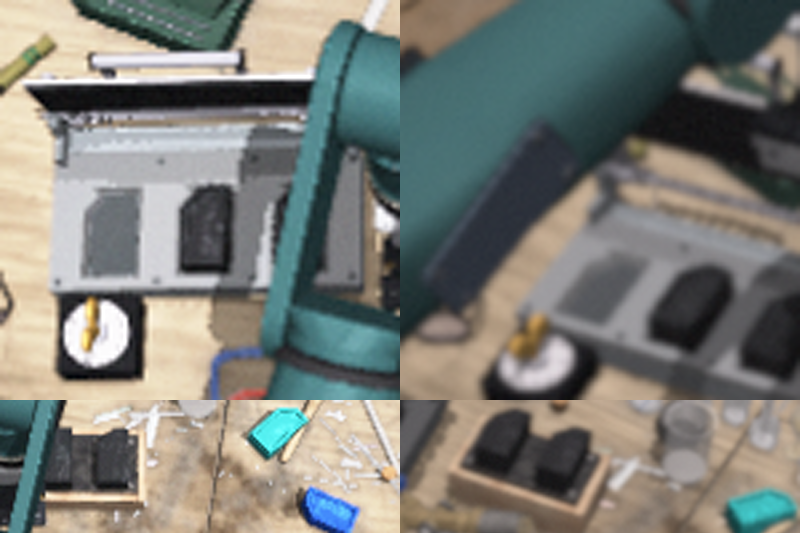

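Final picture: both new dies are seated (tops at (207,228) and (305,230), clips at the filled corners), the left pocket is empty, both old dies stand on the marver, and the plate is up. The key's wings point about 3.7° from world x, centred near (0.4255, 0.345). Now I wind the timer.

Call:
{"api": "step_arm", "payload": {
  "fingers": [0.045,0.045,0.045,0.045,0.045,0.045,0.045,0.045,0.045,0.045,0.045,0.045,0.045,0.045],
  "slide": [
    [0,0,0],
    [0,0,0],
    [0,0,0],
    [0,0,0],
    [0,0,0],
    [0,0,0],
    [0,0,0],
    [0,0,0],
    [0,0,0],
    [0,0,0],
    [0,0,0],
    [0,0,0],
    [0,0,0],
    [0,0,0]
  ],
  "twist": [-0.12,-0.12,-0.12,-0.12,-0.12,-0.12,-0.12,-0.12,-0.12,-0.12,-0.12,-0.12,-0.035,0]
}}

```text
time: 74.8
position: [0.478, -0.0005, 0.3497]
ee_rot: [-0.104, 3.14, 0.0]
force: [-0.9, 0.7, -0.6]
gripper_width: 0.0451
grasp_force: 0.0
```

Call:
{"api": "step_arm", "payload": {
  "fingers": [0.045,0.045,0.045,0.045,0.045,0.045,0.045,0.045,0.045,0.045,0.045,0.045,0.045,0.045,0.045,0.045,0.045,0.045,0.045],
  "slide": [
    [0.001,0.012,0],
    [0.002,0.02,0],
    [0.002,0.024,0],
    [0.002,0.024,0],
    [0.002,0.024,0.01],
    [0.002,0.024,0.015],
    [0.002,0.024,0.015],
    [0.002,0.024,0.015],
    [0.002,0.024,0.015],
    [0.002,0.024,0.015],
    [0.002,0.024,0.015],
    [0.002,0.024,0.015],
    [0.002,0.024,0.015],
    [0.002,0.024,0.015],
    [0.002,0.0183,0.005],
    [0.001,0.01,0],
    [0,0,0],
    [0,0,0],
    [0,0,0]
  ],
  "twist": [0,0,0,0,0,0,0,0,0,0,0,0,0,0,0,0,0,0,0]
}}

```text
time: 76.38
position: [0.4262, 0.344, 0.2008]
ee_rot: [-0.1, 3.138, 0.001]
force: [0.1, -0.3, -0.1]
gripper_width: 0.045
grasp_force: 0.0
```

Run:
```python
from h import *
go((.4252,.3452,.052),93.7,3)
```

```text
t 76.53 pos [0.4263 0.3437 0.2008] sd [0.  0.1 0.1] A 93.6 tilt 0.1 | twist -0.002 slide [0.0013 0.0015 0.1488] q [ 0.57  0.08  1.39 -0.    1.67 -1.06] F [ 0.1 -0.1  0.2] w 0.0449 g 0.0
```

Call:
{"api": "step_arm", "payload": {
  "fingers": [0.045,0.045,0.045,0.045,0.045,0.045,0.045,0.045,0.045,0.045,0.045,0.045,0.045,0.045],
  "slide": [
    [0.0013,0.0015,0.01],
    [0,0,0.015],
    [0,0,0.017],
    [0,0,0.017],
    [0,0,0.017],
    [0,0,0.017],
    [0,0,0.017],
    [0,0,0.015],
    [0,0,0.012],
    [0,0,0.008],
    [0,0,0.004],
    [0,0,0],
    [0,0,0],
    [0,0,0]
  ],
  "twist": [0,0,0,0,0,0,0,0,0,0,0,0,0,0],
  "grip_force": 15
}}

```text
time: 77.7
position: [0.4251, 0.3462, 0.0518]
ee_rot: [-0.101, 3.138, 0.002]
force: [1.0, 0.4, 0.6]
gripper_width: 0.0452
grasp_force: 0.0
```

Call:
{"api": "step_arm", "payload": {
  "fingers": [0.002,0.002,0.002,0.002,0.002,0.002,0.002,0.002,0.002,0.002],
  "slide": [
    [0,0,0],
    [0,0,0],
    [0,0,0],
    [0,0,0],
    [0,0,0],
    [0,0,0],
    [0,0,0],
    [0,0,0],
    [0,0,0],
    [0,0,0]
  ],
  "twist": [0,0,0,0,0,0,0,0,0,0]
}}

```text
time: 78.53
position: [0.4244, 0.3453, 0.0508]
ee_rot: [-0.101, 3.14, -0.001]
force: [0.3, -2.6, 1.1]
gripper_width: 0.0087
grasp_force: 15.0
```

Run:
```python
from h import *
go((.4252,.3452,.052),93.7,3); print(sense()["moment"])
```

```text
t 78.68 pos [0.4244 0.3453 0.0508] sd [0. 0. 0.] A 93.67 tilt 0.04 | twist -0.001 slide [-0.0008 -0.0002 -0.0012] q [ 0.58  0.16  1.6  -0.    1.38 -1.05] F [-0.  -3.1  1.9] w 0.0093 g 15.0
[-0.57025891  0.05308837 -0.0961429 ]
```

Call:
{"api": "step_arm", "payload": {
  "fingers": [0.002,0.002,0.002,0.002,0.002,0.002,0.002,0.002,0.002,0.002,0.002,0.002,0.002],
  "slide": [
    [0,-0.0007,0],
    [0,0,0],
    [0,0,0],
    [0,0,0],
    [0,0,0],
    [0,0,0],
    [0,0,0],
    [0,0,0],
    [0,0,0],
    [0,0,0],
    [0,0,0],
    [0,0,0],
    [0,0,0]
  ],
  "twist": [0,0,0.05,0.1,0.1,0.1,0.1,0.1,0.1,0.1,0.05,0,0],
  "grip_force": 45
}}

```text
time: 79.77
position: [0.4256, 0.3485, 0.0508]
ee_rot: [1.129, 2.931, 0.013]
force: [3.4, 6.8, -2.6]
gripper_width: 0.0086
grasp_force: 45.0
```

Run:
```python
from h import *
go((.4252,.3452,.052),93.7-45.8,3); print(sense()["moment"])
```

```text
t 79.92 pos [0.4256 0.3485 0.0508] sd [0. 0. 0.] A 47.88 tilt 0.46 | twist -0.0 slide [-0.0019 -0.0027 -0.0012] q [ 0.58  0.16  1.6   0.    1.37 -0.26] F [ 3.5  7.1 -3.6] w 0.0087 g 45.0
[ 0.92005381 -0.47501917 -0.04213294]
```

Call:
{"api": "step_arm", "payload": {
  "fingers": [0.03,0.03,0.03,0.03,0.03,0.002,0.002,0.002,0.002,0.002,0.002,0.002],
  "slide": [
    [0,0,0],
    [0,0,0],
    [0,0,0],
    [-0.002,0.0025,0],
    [0,0,0],
    [0,0,0],
    [0,0,0],
    [0,0,0],
    [0,0,0],
    [0,0,0],
    [0,0,0],
    [0,0,0]
  ],
  "twist": [0,0,0,0,0,0,0,0,0,0,0,0],
  "grip_force": 20
}}

```text
time: 80.92
position: [0.4282, 0.3461, 0.0508]
ee_rot: [1.13, 2.931, 0.003]
force: [2.7, 2.3, -2.7]
gripper_width: 0.0091
grasp_force: 20.0
```

Run:
```python
from h import *
go((.4275,.3455,.052),47.9,3); print(sense()["moment"])
```

```text
t 81.07 pos [0.4281 0.3461 0.0508] sd [0. 0. 0.] A 47.84 tilt 0.11 | twist -0.001 slide [ 0.0001 -0.0009 -0.0012] q [ 0.58  0.17  1.59  0.    1.38 -0.26] F [ 3.8  3.2 -3.2] w 0.0092 g 20.0
[ 0.59626428 -0.62944112  0.01014872]
```

Call:
{"api": "step_arm", "payload": {
  "fingers": [0.002,0.002,0.002,0.002,0.002,0.002,0.002,0.002,0.002,0.002,0.002,0.002,0.002,0.002,0.002,0.002],
  "slide": [
    [0,0.001,0],
    [0,0,0],
    [0,0,0],
    [0,0,0],
    [0,0,0],
    [0,0,0],
    [0,0,0],
    [0,0,0],
    [0,0,0],
    [0,0,0],
    [0,0,0],
    [0,0,0],
    [0,0,0],
    [0,0,0],
    [0,0,0],
    [0,0,0]
  ],
  "twist": [0,0.05,0.1,0.1,0.1,0.1,0.1,0.1,0.1,0.1,0.1,0.1,0.1,0.05,0,0],
  "grip_force": 45
}}

```text
time: 82.4
position: [0.4292, 0.3463, 0.0508]
ee_rot: [2.587, 1.781, 0.003]
force: [5.0, 2.1, -4.2]
gripper_width: 0.0088
grasp_force: 45.0
```

Run:
```python
from h import *
go((.4285,.3458,.052),47.84-63,3); print(sense()["moment"])
```

```text
t 82.55 pos [0.4292 0.3464 0.0508] sd [0. 0. 0.] A -20.92 tilt 0.12 | twist -0.101 slide [-0.0007 -0.0005 -0.0012] q [ 0.58  0.17  1.59 -0.    1.38  0.94] F [ 5.1  2.6 -3.2] w 0.0089 g 45.0
[ 0.40947253 -0.71877474 -0.02295746]
```

Call:
{"api": "step_arm", "payload": {
  "fingers": [0.002,0.002,0.002,0.002,0.002,0.002,0.002,0.002,0.002,0.002,0.002,0.002,0.002,0.002,0.002,0.002,0.002,0.002],
  "slide": [
    [0,0.001,0],
    [0,0,0],
    [0,0,0],
    [0,0,0],
    [0,0,0],
    [0,0,0],
    [0,0,0],
    [0,0,0],
    [0,0,0],
    [0,0,0],
    [0,0,0],
    [0,0,0],
    [0,0,0],
    [0,0,0],
    [0,0,0],
    [0,0,0],
    [0,0,0],
    [0,0,0]
  ],
  "twist": [0,0.05,0.1,0.1,0.1,0.1,0.1,0.1,0.1,0.1,0.1,0.1,0.1,0.1,0.1,0.05,0,0]
}}

```text
time: 84.05
position: [0.4297, 0.3453, 0.0507]
ee_rot: [3.126, -0.303, 0.002]
force: [4.4, 0.5, -1.8]
gripper_width: 0.0086
grasp_force: 45.0
```

Run:
```python
from h import *
go((.4288,.3461,.052),-20.92-80.2,3); print(sense()["moment"])
```

```text
t 84.2 pos [0.4297 0.3453 0.0507] sd [0. 0. 0.] A -101.08 tilt 0.08 | twist 0.001 slide [-0.0011 -0.0006 -0.0013] q [ 0.58  0.17  1.59 -0.    1.38  2.34] F [ 5.1 -1.  -2.1] w 0.0088 g 45.0
[-0.13604151 -0.83477264 -0.00561061]
```

Call:
{"api": "step_arm", "payload": {
  "fingers": [0.04,0.04,0.04,0.04,0.04,0.04,0.04,0.04,0.04,0.04],
  "slide": [
    [0,0,0],
    [0,0,0],
    [0,0,0],
    [0,0,0],
    [0,0,-0.008],
    [0,0,-0.012],
    [0,0,-0.014],
    [0,0,-0.012],
    [0,0,-0.006],
    [0,0,0]
  ],
  "twist": [0,0,0,0,0,0,0,0,0,0]
}}

```text
time: 85.03
position: [0.4305, 0.3469, 0.1058]
ee_rot: [-3.123, 0.304, -0.006]
force: [-0.5, -0.0, 0.2]
gripper_width: 0.0398
grasp_force: 0.0
```

Call:
{"api": "step_arm", "payload": {
  "fingers": [0.04,0.04,0.04,0.04,0.04,0.04,0.04,0.04,0.04,0.04,0.04,0.04,0.04,0.04],
  "slide": [
    [0,0,0],
    [0,0,0],
    [0,0,0],
    [0,0,0],
    [0,0,0],
    [0,0,0],
    [0,0,0],
    [0,0,0],
    [0,0,0],
    [0,0,0],
    [0,0,0],
    [0,0,0],
    [0,0,0],
    [0,0,0]
  ],
  "twist": [-0.12,-0.12,-0.12,-0.12,-0.12,-0.12,-0.12,-0.12,-0.12,-0.12,-0.12,-0.12,-0.12,-0.12]
}}

```text
time: 86.2
position: [0.4287, 0.3457, 0.102]
ee_rot: [-2.307, -2.132, 0.002]
force: [0.2, -0.9, 0.7]
gripper_width: 0.0402
grasp_force: 0.0
```

Call:
{"api": "step_arm", "payload": {
  "fingers": [0.04,0.04,0.04,0.04,0.04,0.04,0.04,0.04,0.04,0.04,0.04,0.04,0.04,0.04,0.04,0.04],
  "slide": [
    [0,0,0],
    [0,0,0],
    [0,0,0],
    [0,0,0],
    [0,0,0],
    [0,0,0],
    [0,0,0],
    [0,0,0],
    [0,0,0],
    [0,0,0],
    [0,0,0],
    [0,0,0],
    [0,0,0],
    [0,0,0],
    [0,0,0],
    [0,0,0]
  ],
  "twist": [-0.12,-0.12,-0.12,-0.12,-0.12,-0.12,-0.12,-0.12,-0.12,-0.12,-0.12,-0.12,-0.0216,0,0,0]
}}

```text
time: 87.53
position: [0.4291, 0.3459, 0.1025]
ee_rot: [-0.307, -3.126, 0.0]
force: [0.5, 0.0, 1.1]
gripper_width: 0.0403
grasp_force: 0.0
```

Run:
```python
from h import *
go((.429,.3459,.051),78.92,3)
```

```text
t 87.68 pos [0.4291 0.3459 0.1026] sd [0. 0. 0.] A 78.81 tilt 0.0 | twist -0.002 slide [ 0.0001 -0.      0.0516] q [ 0.58  0.13  1.53  0.    1.48 -0.8 ] F [-0.  -0.   0.5] w 0.04 g 0.0
```

Call:
{"api": "step_arm", "payload": {
  "fingers": [0.04,0.04,0.04,0.04,0.04,0.04,0.04,0.002,0.002,0.002,0.002,0.002,0.002,0.002,0.002,0.002],
  "slide": [
    [0,0,0.01],
    [0,0,0.012],
    [0,0,0.012],
    [0,0,0.011],
    [0,0,0.0065],
    [0,0,0],
    [0,0,0],
    [0,0,0],
    [0,0,0],
    [0,0,0],
    [0,0,0],
    [0,0,0],
    [0,0,0],
    [0,0,0],
    [0,0,0],
    [0,0,0]
  ],
  "twist": [0,0,0,0,0,0,0,0,0,0,0,0,0,0,0,0],
  "grip_force": 45
}}

```text
time: 89.02
position: [0.4293, 0.3455, 0.0516]
ee_rot: [0.305, 3.126, -0.001]
force: [-0.7, -4.0, 3.8]
gripper_width: 0.0085
grasp_force: 45.0
```

Call:
{"api": "step_arm", "payload": {
  "fingers": [0.002,0.002,0.002,0.002,0.002,0.002,0.002,0.002,0.002,0.002,0.002,0.002,0.002,0.002,0.002,0.002,0.002],
  "slide": [
    [0,0,0],
    [0,0,0],
    [0,0,0],
    [0,0,0],
    [0,0,0],
    [0,0,0],
    [0,0,0],
    [0,0,0],
    [0,0,0],
    [0,0,0],
    [0,0,0],
    [0,0,0],
    [0,0,0],
    [0,0,0],
    [0,0,0],
    [0,0,0],
    [0,0,0]
  ],
  "twist": [0.05,0.1,0.1,0.1,0.1,0.1,0.1,0.1,0.1,0.1,0.1,0.1,0.1,0.05,0,0,0]
}}

```text
time: 90.43
position: [0.429, 0.3452, 0.0517]
ee_rot: [2.135, 2.304, -0.002]
force: [-1.8, -3.9, 5.7]
gripper_width: 0.0089
grasp_force: 45.0
```

Run:
```python
from h import *
go((.429,.3459,.051),78.92-74.5,3); s=sense(); print(s["moment"],s["tau"])
```

```text
t 90.58 pos [0.429  0.3452 0.0516] sd [0. 0. 0.] A 4.38 tilt 0.09 | twist -0.001 slide [0.0007 0.0001 0.0006] q [ 0.58  0.17  1.59 -0.    1.38  0.5 ] F [-1.9 -4.3  4.8] w 0.0087 g 45.0
[-0.80263749  0.37332668 -0.058972  ] [ 1.17213272e+00 -3.29976618e+01 -2.77962148e+01  8.72220285e-01
 -1.29703514e+00 -3.10222094e-02]
```

Call:
{"api": "step_arm", "payload": {
  "fingers": [0.002,0.002,0.002,0.002,0.002,0.002,0.002,0.002,0.002],
  "slide": [
    [0,0,0],
    [0,0,0],
    [0,0,0],
    [0,0,0],
    [0,0,0],
    [0,0,0],
    [0,0,0],
    [0,0,0],
    [0,0,0]
  ],
  "twist": [0.05,0.05,0.05,0.05,0.05,0.05,0.03,0,0]
}}

```text
time: 91.33
position: [0.4288, 0.3452, 0.0517]
ee_rot: [2.484, 1.922, -0.002]
force: [-2.4, -4.1, 6.1]
gripper_width: 0.009
grasp_force: 45.0
```

Run:
```python
from h import *
go((.429,.3459,.051),-18.7,2); s=sense(); print(s["moment"],s["tau"][5])
```

```text
t 91.43 pos [0.4288 0.3452 0.0516] sd [0. 0. 0.] A -14.52 tilt 0.09 | twist 0.073 slide [ 0.0007 -0.0001  0.0006] q [ 0.58  0.17  1.59 -0.    1.38  0.83] F [-2.4 -4.2  5.2] w 0.0089 g 45.0
[-0.76126773  0.43182058  0.01321094] -0.0002379942907282384
```

Call:
{"api": "step_arm", "payload": {
  "fingers": [0.002,0.002,0.002,0.002,0.002,0.002],
  "slide": [
    [0,0,0],
    [0,0,0],
    [0,0,0],
    [0,0,0],
    [0,0,0],
    [0,0,0]
  ],
  "twist": [0.03,0.03,0.03,0,0,0]
}}

```text
time: 91.93
position: [0.4288, 0.3452, 0.0517]
ee_rot: [2.567, 1.81, -0.002]
force: [-1.9, -3.9, 4.5]
gripper_width: 0.0085
grasp_force: 45.0
```

Run:
```python
from h import *
go((.429,.3459,.051),-18.7,2); s=sense(); print(s["moment"],s["tau"][5])
```

```text
t 92.03 pos [0.4288 0.3452 0.0516] sd [0. 0. 0.] A -19.62 tilt 0.1 | twist -0.016 slide [ 0.0007 -0.      0.0006] q [ 0.58  0.17  1.59 -0.    1.38  0.92] F [-2.1 -4.2  5.5] w 0.0085 g 45.0
[-0.83360849  0.48273115  0.31219507] 0.3039820119738579
```

Call:
{"api": "step_arm", "payload": {
  "fingers": [0.002,0.002,0.002,0.002,0.002,0.002,0.002],
  "slide": [
    [0,0,0],
    [0,0,0],
    [0,0,0],
    [0,0,0],
    [0,0,0],
    [0,0,0],
    [0,0,0]
  ],
  "twist": [0.02,0.02,0.02,0,0,0,0]
}}

```text
time: 92.62
position: [0.4288, 0.3452, 0.0517]
ee_rot: [2.618, 1.734, -0.002]
force: [-2.5, -4.6, 6.4]
gripper_width: 0.0086
grasp_force: 46.4
```

Run:
```python
from h import *
go((.429,.3459,.051),-18.7,2); s=sense(); print(s["moment"],s["tau"][5])
```

```text
Traceback (most recent call last):
  File "h.py", line 50, in go
    L=avg(n) if n else [sense()]; P=np.array([s["position"] for s in L]); p=P.mean(0)
      ~~~^^^
  File "h.py", line 47, in avg
    for _ in range(n): snapshot("top"); L.append(sense())
                       ~~~~~~~~^^^^^^^
ValueError: 200 camera calls are used up
```

Run:
```python
from h import *
go((.429,.3459,.051),-18.7,0); s=sense(); print(s["moment"],s["tau"][5])
```

```text
t 92.67 pos [0.4288 0.3452 0.0516] sd [0. 0. 0.] A -22.98 tilt 0.11 | twist -0.075 slide [ 0.0007 -0.      0.0006] q [ 0.58  0.17  1.59 -0.    1.38  0.98] F [-1.8 -3.9  5. ] w 0.0093 g 46.4
[-0.8199971   0.42774493  0.73407559] 0.746140144765377
```

The torque rises to 0.73 N m, well over the 0.15 it takes to turn the key, so it is at its stop. I release and withdraw.

Call:
{"api": "step_arm", "payload": {
  "fingers": [0.03,0.03,0.03,0.03,0.03,0.03,0.03,0.03,0.03,0.03,0.03,0.03,0.03,0.03,0.03,0.03],
  "slide": [
    [0,0,0],
    [0,0,0],
    [0,0,0],
    [0,0,0],
    [0,0,-0.006],
    [0,0,-0.012],
    [0,0,-0.016],
    [0,0,-0.018],
    [0,0,-0.018],
    [0,0,-0.018],
    [0,0,-0.018],
    [0,0,-0.018],
    [0,0,-0.01],
    [0,0,0],
    [0,0,0],
    [0,0,0]
  ],
  "twist": [0,0,0,0,0,0,0,0,0,0,0,0,0,0,0,0]
}}

```text
time: 94.0
position: [0.4287, 0.3456, 0.1842]
ee_rot: [-2.621, -1.731, 0.003]
force: [0.4, 0.5, -0.5]
gripper_width: 0.0301
grasp_force: 0.0
```

Run:
```python
from h import *
go((.429,.3459,.19),-23,0); print(hand_in())
```

```text
t 94.0 pos [0.4287 0.3456 0.1842] sd [0. 0. 0.] A -23.11 tilt 0.09 | twist -0.002 slide [ 0.0004  0.0002 -0.0058] q [0.58 0.1  1.4  0.   1.64 0.98] F [ 0.4  0.5 -0.5] w 0.0301 g 0.0
the job is handed in; nothing more can be done
None
```

The changeover was handed in at 94 s, with no verdict returned: both old dies stand on the marver, both new dies are seated, the plate was brought down to its stop and let up, and then the key was wound to its stop (judged by torque, as camera calls had run out).

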